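Unload the drying rack and book the baskets out

TASK

Drying is finished: first turn the yellow valve handle on the air unit fully closed, then lift every basket off its hook on the drying rack and set it gently down, standing upright on the floor of the aluminium tray. When all are in the tray, pick the hand scanner up from its mat, point its window squarely at the middle of the label on the front of the air unit from about 10 cm away, hold it still there for two seconds, and then lay it flat on the mat again. Leave the bottle, the beaker and the jar alone.

Things in the scene. Friction and masses are not known exactly. Their poses are not given: they have to be found in the camera images.
- rack: Steel drying rack, fixed: a 150 (x) x 420 (y) x 12 mm base plate, two posts and a rail 170 mm high at x = +55 mm carrying four level hooks that point to the rack's -x, roughly towards the robot. Origin: centre of the base plate's underside. Nothing on it is higher than the hooks' lips, 184 mm above the bench
- hook1 (a point): Middle of the top of the second hook's arm, 170 mm above the bench, where a basket's crossbar rests; rack axes; at x = -12, y = -45 mm of the rack (the others at y = -135, 45, 135). An arm is 12 mm wide, 8 mm thick, runs along x from the rail, and ends 29 mm to -x of this point in a lip 6 mm thick that stands 14 mm above the arm
- tray: Aluminium tray, fixed, 190 x 190 mm outside, open on top; walls 5 mm thick and 30 mm high, floor 5 mm thick. Origin: centre of the underside; z up, x and y along its sides. Room for four baskets, two by two
- unit: Beige warm-air unit, fixed, a box 100 (x) x 160 (y) x 120 mm (high). Origin: centre of the underside; its front, with the label, faces its -x, roughly towards the robot. A brass valve body stands on its top
- label (a point): Centre of the white barcode label (60 mm wide, 44 mm high) on the unit's upright front face, 70 mm above the bench. Axes are those of the unit: x points into the unit (the label faces -x), z up. Its blank white tail, as wide, runs up the face and 20 mm onto the unit's top, so that it shows from above
- valve (a joint): Quarter-turn yellow valve handle on the unit's top, turning about a vertical axis: 0 = closed stop (the handle points along the unit's +y), 1.57 = fully open stop (the handle points along the unit's -x, out over the front). Seen from above it closes clockwise. Starts at or near open; stiff (about 0.15 N m friction), stays where it is left
- valve_hinge (a point): Point on the valve's vertical axis at the mid height of the handle (160 mm above the bench). The axes turn with the handle: y points along the handle
- valve_grip (a point): Grip point on the valve handle, 80 mm from its axis, at the bar's mid height (160 mm above the bench; unit top is 40 mm below this). The bar is 14 mm wide and 14 mm high and ends 20 mm beyond this point. The axes turn with the handle: y points along it
- mat: Green bench mat, fixed, 180 (x) x 130 (y) x 4 mm. Origin: centre of the underside
- scanner: Hand barcode scanner, 140 mm long, 0.18 kg, lying flat on the mat: grey body 30 mm wide and 32 mm high (x from -70 to +42 mm), orange head 44 mm wide and 36 mm high (x from +34 to +70 mm). Origin: centre of its flat underside; x points along it towards the head, z up. It looks out along its +x. Grip it across the grey body (y), near the origin
- scanner_window (a point): Centre of the scanner's window, in the front of the orange head, 71 mm ahead of the scanner's origin and 18 mm above its underside. Axes are the scanner's: it looks along +x
- wash_bottle: White bottle with red cap, 60 mm across, 160 mm tall, loose, not part of the job. Origin: centre of the underside
- beaker: Glass beaker, 70 mm across, 85 mm tall, loose, not part of the job. Origin: centre of the underside
- reagent_jar: Amber jar with black lid, 64 mm across, 90 mm tall, loose, not part of the job. Origin: centre of the underside
- basket0: Steel basket 1 (2 to 4 present, all alike), in mm: 56 x 56, 42 high, vials to 59; uprights at y = +-26 bear a crossbar (along y, 8 x 8), its underside at 100; on it a blue grip 14 x 14 from 108 to 150, head 24 x 24 to 158. Origin: centre of underside. Hangs by the crossbar, axes as the rack's: raise it 18 to 33 mm, then draw it off along rack -x by 45 mm or more. 0.15 to 0.3 kg
- basket1: Steel basket 2 (2 to 4 present, all alike), in mm: 56 x 56, 42 high, vials to 59; uprights at y = +-26 bear a crossbar (along y, 8 x 8), its underside at 100; on it a blue grip 14 x 14 from 108 to 150, head 24 x 24 to 158. Origin: centre of underside. Hangs by the crossbar, axes as the rack's: raise it 18 to 33 mm, then draw it off along rack -x by 45 mm or more. 0.15 to 0.3 kg
- basket2: Steel basket 3 (2 to 4 present, all alike), in mm: 56 x 56, 42 high, vials to 59; uprights at y = +-26 bear a crossbar (along y, 8 x 8), its underside at 100; on it a blue grip 14 x 14 from 108 to 150, head 24 x 24 to 158. Origin: centre of underside. Hangs by the crossbar, axes as the rack's: raise it 18 to 33 mm, then draw it off along rack -x by 45 mm or more. 0.15 to 0.3 kg
- basket3: Steel basket 4 (2 to 4 present, all alike), in mm: 56 x 56, 42 high, vials to 59; uprights at y = +-26 bear a crossbar (along y, 8 x 8), its underside at 100; on it a blue grip 14 x 14 from 108 to 150, head 24 x 24 to 158. Origin: centre of underside. Hangs by the crossbar, axes as the rack's: raise it 18 to 33 mm, then draw it off along rack -x by 45 mm or more. 0.15 to 0.3 kg
Not all that is in view belongs to the job. There is more than one size of the scanner; the job needs the smallest.

How it is judged:
By the outcome, as a careful person would: the job done as asked, in the order asked, and still so for the second after the job is handed in, with the robot touching nothing.
Of basket0, basket1, basket2, basket3 only 2 to 4 are there at a start; the rules pass over those that are not, and their reading is None.
At some moment in a run one of scanner may be knocked a few centimetres aside while the robot is not near it.
It also fails if it takes over 210 s, if anything falls off the work surface, if the arm or the gripper's body presses on something with over 40 N, if the wrist force passes 120 N, or if a joint passes its speed limit or range.

ROBOT

A 6-joint arm with a two-finger parallel gripper is mounted at the origin on the work surface. World frame = base frame: x ahead of the robot, y to its left, z up, the work surface at z = 0. Lengths are in m, angles in rad, forces in N, time in s.
With the tool pointing down it reaches from about 0.35 to 0.775 m from the base axis. Payload 7.3 kg.
Tool frame: the origin (TCP) lies at the very end of the fingers, on their centre line; the grasp point (between the pads) lies 19 mm behind it; z points along the fingers, y is the line along which they close (so a half turn about z gives the same grasp; the last joint's range is limited). The gripper opens to 92 mm and grips with 3 to 60 N. Pads are 19 mm wide; open, the fingers measure 130 mm over their backs; the gripper's body (75 mm by 190 mm) begins 47 mm behind the grasp point.
Start: joints at [1.202, 0.342, 1.524, -0, 1.275, -0.146], TCP at [0.116, 0.512, 0.227] pointing down, gripper open.
Joint ranges: [-2.53, 2.53], [-0.77, 2.02], [0.04, 2.7], [-1, 4.14], [0.28, 2.66], [-3.11, 3.11]. Speed limits (rad/s): [2.57, 2.57, 3.14, 3.14, 3.14, 3.14].

INTERFACE

Orientations are given as [roll, pitch, yaw] about the fixed x, y, z axes, in that order (R = Rz(yaw) Ry(pitch) Rx(roll)).
In Python, from cell import telemetry, eyes, job gives the robot as it stands.
- The arm moves only by the tool apply_moves, never from a script. Its arguments are lists of equal length, an entry for each row: "delta_pos": the shift along the world's x, y, z each as a share of 0.4 m, from -1 to 1, a list of three; "dr": the turn, a rotation vector about the world's x, y, z each as a share of 0.5 rad, from -1 to 1, a list of three; "jaw": the opening, from 0 (shut) to 1 (fully open). A call has 1 to 8 rows; each row is the pose to reach, as a shift and turn from the pose commanded when the call began; what a row does not reach only later rows make up. A row lasts 1/12 s, in which the tool goes at most 41.7 mm and 7.16 degrees, less where a joint would pass 70% of its speed; a pose out of reach is approached as far as the arm can. A call with a number of a shift or a turn outside -1 to 1 is refused whole. A call with a gripper value outside its range is refused whole. The fingers move at their own pace and stop on an object; "force" is the grip in N (left out, the last holds). Time passes only in rows, so rows that repeat a pose let the fingers close. It gives the time, the measured TCP pose, the force, the opening and the grip force at its end, in the units of the state.
- telemetry.observe(): the state, without advancing time (a new reading comes with each control period).
- eyes.read_camera(name): name is "scene" or "top"; returns the picture (400x640x3 uint8, red, green, blue); there is no depth.
- eyes.camera_model(name): a dict with "vertical_fov" (degrees; the focal length in pixels is half the picture's height over the tangent of half this angle, whatever the lens; pixels are square), "cx", "cy" (the principal point, pixels), "k1" (the pictures are not rectified: a ray, as slopes to the right and down, at radius r is drawn at 1 + k1 r^2 times it, then the intrinsics apply), "rvec" (rotation vector, rad) and "tvec" (3), from world to camera coordinates, as OpenCV has them. Camera axes: x right, y down, z forward; pixel columns grow to the right and rows downward; lengths in m; the calibration is good to about 2 mm. A picture is of the moment at which its call begins. camera_model takes no time and is no camera call.
- job.hand_in(): hands the job in; it is judged then, once.
The state is a dict: "time": time; "qpos": joint angles; "qvel": joint speeds; "joint_efforts": joint torques, N m; "tool_pos": TCP position; "tool_rot": TCP orientation; "contact_force": force on the tool from outside, world axes, zero at the start; "torque": the same for the moment, N m; "opening": finger opening in m; "grip_force": force on a finger pad.
Only numpy, scipy, OpenCV 4.12 (cv2) and the standard library are available. Lean on these libraries where they do the work, as an engineer would, in place of code of your own. Each camera call takes 0.05 s, during which the arm holds its last target. There are 200 camera calls.

## Working session

There is one attempt and no reset: what is moved stays moved. The work goes in short steps, Python scripts to look and compute and a tool call to move; the robot and the scene stay as the last step left them, time stands still between calls to the robot, and variables do not carry over. Pictures are saved under pics/ and viewed, at most 14 in all, crops included, and the job is handed in when it is done.

Besides the shell and the picture viewer there is one more tool, called by a JSON object that holds its "name" and its "arguments". apply_moves: Moves the arm, as the interface text tells. Its arguments: {"type":"object","properties":{"delta_pos":{"type":"array"},"dr":{"type":"array"},"jaw":{"type":"array"},"force":{"type":"number"}},"required":["delta_pos","dr","jaw"]}

```bash
mkdir -p pics
cat > h.py <<'E'
import numpy as np, cv2
from cell import telemetry, eyes, job
def cam(n):
    m=eyes.camera_model(n); f=200/np.tan(np.radians(m["vertical_fov"])/2)
    R=cv2.Rodrigues(np.array(m["rvec"],float))[0]; return m,f,R,np.array(m["tvec"],float)
def ray(n,u,v):
    m,f,R,t=cam(n); K=np.array([[f,0,m["cx"]],[0,f,m["cy"]],[0,0,1]])
    p=cv2.undistortPoints(np.array([[[u,v]]],float),K,np.array([m["k1"],0,0,0,0.]))[0,0]
    d=R.T@np.array([p[0],p[1],1]); return -R.T@t,d/np.linalg.norm(d)
def onz(n,u,v,z):
    o,d=ray(n,u,v); return o+d*(z-o[2])/d[2]
def two(a,b):
    (o1,d1),(o2,d2)=ray("scene",*a),ray("top",*b)
    s=np.linalg.lstsq(np.c_[d1,-d2],o2-o1,rcond=None)[0]; p,q=o1+s[0]*d1,o2+s[1]*d2
    return (p+q)/2,np.linalg.norm(p-q)
def proj(n,P):
    m,f,R,t=cam(n); K=np.array([[f,0,m["cx"]],[0,f,m["cy"]],[0,0,1]])
    return cv2.projectPoints(np.array(P,float).reshape(-1,3),cv2.Rodrigues(R)[0],t,K,np.array([m["k1"],0,0,0,0.]))[0][:,0]
def snap(n,f,box=None,s=1.25):
    im=eyes.read_camera(n); cv2.imwrite(f"pics/raw_{f}.png",im[:,:,::-1])
    c=im if box is None else im[box[1]:box[3],box[0]:box[2]]
    cv2.imwrite(f"pics/{f}.png",cv2.resize(c,None,fx=s,fy=s,interpolation=cv2.INTER_CUBIC)[:,:,::-1]); return im
E
python3 - <<'E'
from h import *
for n in("scene","top"):
    snap(n,n+"0"); m,f,R,t=cam(n); print(n,f,m["cx"],m["cy"],m["k1"],-R.T@t)
s=telemetry.observe(); print(s)
E
```

```text
scene 393.3706230861579 318.95180890110265 190.84596736619704 -0.06410643606008701 [0.96661941 0.65835707 0.73578699]
top 424.31413778192785 320.4161370371404 200.51572058358147 -0.001632096134897425 [ 0.36823584 -0.05548431  1.40836782]
{'time': 0.1, 'qpos': array([ 1.20199694e+00,  3.42651646e-01,  1.52485843e+00, -3.68941133e-06,
        1.27539448e+00, -1.45970759e-01]), 'qvel': array([-0.00052535, -0.00097764, -0.00290101,  0.00168444,  0.00144861,
       -0.00153549]), 'joint_efforts': array([ 2.76126826e-03, -4.32007313e+01, -2.44695872e+01,  7.19485036e-02,
        5.26927260e-02, -3.31880392e-05]), 'tool_pos': array([0.11586266, 0.51171477, 0.22613719]), 'tool_rot': array([-3.14029419e+00, -1.87329798e-04,  2.91876498e+00]), 'contact_force': array([-0.23084339,  0.92407498, -0.0179069 ]), 'torque': array([0.00288926, 0.01627715, 0.05030574]), 'grip_force': 0.0, 'opening': 0.091913405357039}
```

View pics/scene0.png

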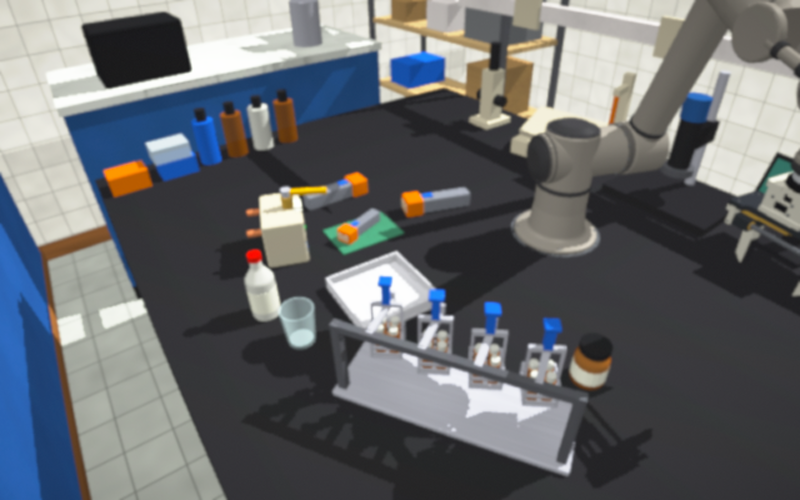

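View pics/top0.png

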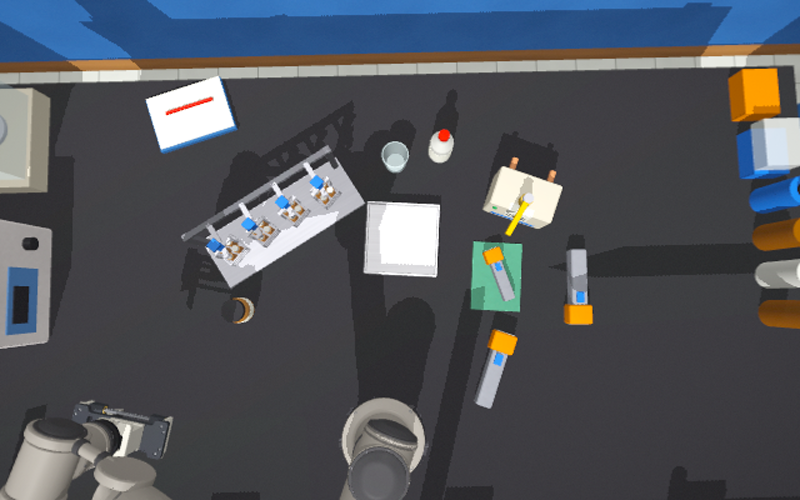

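Scene view: four baskets with blue heads at about (386,283), (437,297), (492,310), (552,327); tray at (385,290); unit at (283,230) with the yellow handle sticking out at (310,190). The top view shows the same objects: tray (402,240), unit (523,197), mat (497,277).

Three scanners appear in the top view: (497,272) on the mat, (495,368), and (578,285). The one on the mat is the smallest and is lying on the mat, so it fits. I'll confirm it with a crop.

```bash
cat > seg.py <<'E'
from h import *
def blobs(im,lo,hi,amin=15):
    h=cv2.cvtColor(im,cv2.COLOR_RGB2HSV); m=cv2.inRange(h,np.array(lo),np.array(hi))
    n,l,s,c=cv2.connectedComponentsWithStats(m)
    return [(np.round(c[i],1),s[i][4],cv2.minAreaRect(np.argwhere(l==i)[:,::-1].astype(np.float32))) for i in range(1,n) if s[i][4]>=amin],m
E
python3 - <<'E'
from seg import *
T=cv2.imread("pics/raw_top0.png")[:,:,::-1]; S=cv2.imread("pics/raw_scene0.png")[:,:,::-1]
for n,im in(("top",T),("scene",S)):
    for nm,lo,hi in(("blue",(100,150,120),(125,255,255)),("yellow",(22,180,120),(32,255,255)),("orange",(8,200,150),(20,255,255)),("green",(65,80,50),(90,255,255))):
        for c,a,r in blobs(im,lo,hi)[0]:
            if a<6000: print(n,nm,c,a,np.round(cv2.boxPoints(r),1).tolist())
cv2.imwrite("pics/c1.png",np.vstack([cv2.resize(T[120:260,360:500],(560,560),interpolation=cv2.INTER_CUBIC)])[:,:,::-1])
cv2.imwrite("pics/c2.png",cv2.resize(T[110:250,140:360],None,fx=3.6,fy=3.6,interpolation=cv2.INTER_CUBIC)[:,:,::-1])
cv2.imwrite("pics/c3.png",cv2.resize(S[130:300,190:390],None,fx=3.5,fy=3.5,interpolation=cv2.INTER_CUBIC)[:,:,::-1])
E
```

```text
top blue [159.1 111.5] 188 [[128.6999969482422, 120.0999984741211], [188.3000030517578, 99.9000015258789], [189.3000030517578, 102.9000015258789], [129.6999969482422, 123.0999984741211]]
top blue [601.2 127.9] 587 [[588.7000122070312, 104.69999694824219], [628.5, 101.69999694824219], [631.2999877929688, 140.60000610351562], [591.5999755859375, 143.5]]
top blue [253.2 145.7] 73 [[247.5, 145.5], [253.0, 140.0], [259.5, 146.5], [254.0, 152.0]]
top blue [620.5 156.7] 831 [[596.5, 150.0], [638.9000244140625, 140.39999389648438], [643.9000244140625, 162.6999969482422], [601.5999755859375, 172.3000030517578]]
top blue [225.6 161.6] 75 [[219.5, 161.5], [225.0, 156.0], [232.0, 163.0], [226.5, 168.5]]
top blue [199.  179.4] 77 [[193.0, 179.0], [198.5, 173.5], [205.5, 180.5], [200.0, 186.0]]
top blue [171.7 196. ] 87 [[164.6999969482422, 195.89999389648438], [169.8000030517578, 189.5], [179.10000610351562, 196.89999389648438], [173.89999389648438, 203.3000030517578]]
top blue [398.3 213.1] 23 [[395.70001220703125, 211.10000610351562], [399.29998779296875, 209.89999389648438], [401.0, 215.0], [3
[... 3668 characters left out ...]
2.2] 237 [[321.5, 154.3000030517578], [335.29998779296875, 151.5], [339.0, 170.1999969482422], [325.20001220703125, 173.0]]
scene orange [278.8 185.5] 110 [[270.3999938964844, 183.3000030517578], [278.20001220703125, 176.39999389648438], [287.6000061035156, 187.10000610351562], [279.8999938964844, 194.0]]
scene green [621.1 136.3] 225 [[600.2000122070312, 143.60000610351562], [626.0999755859375, 122.69999694824219], [634.9000244140625, 133.60000610351562], [609.0999755859375, 154.60000610351562]]
scene green [293.2 187.9] 796 [[257.29998779296875, 182.60000610351562], [316.79998779296875, 165.60000610351562], [323.70001220703125, 189.89999389648438], [264.29998779296875, 206.89999389648438]]
```

View pics/c1.png

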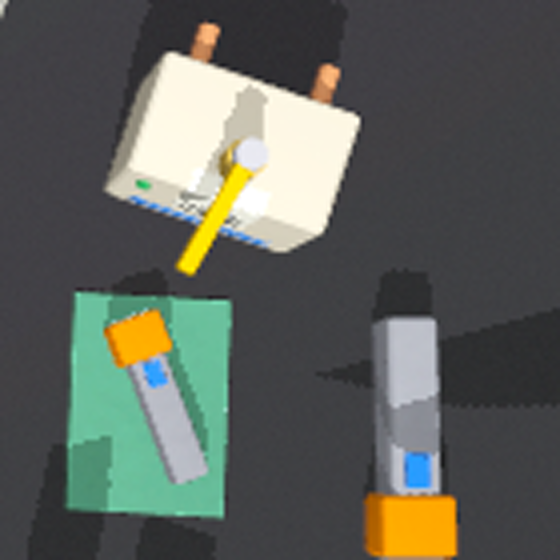

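View pics/c2.png

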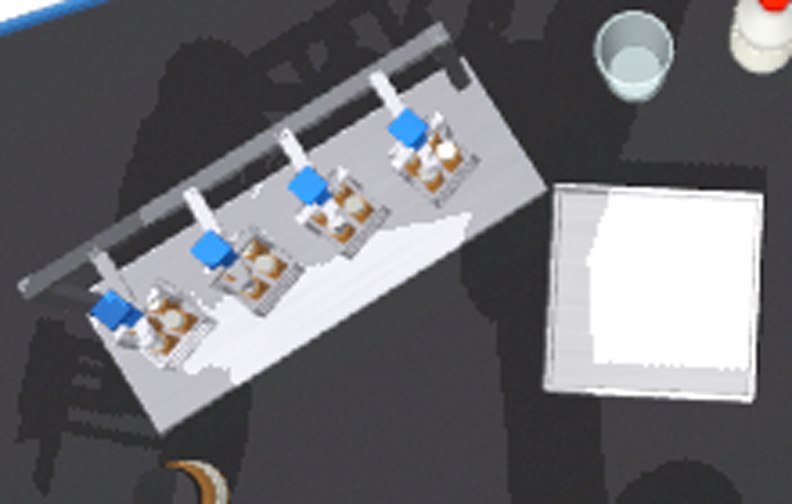

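View pics/c3.png

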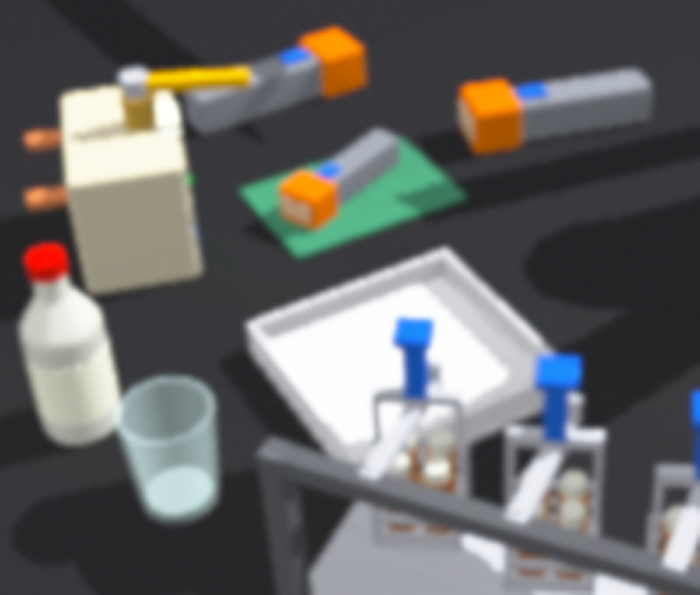

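c1: the smallest scanner sits on the mat, head at crop (140,338), body end at (188,470). The other two are clearly larger and off the mat, so the mat one is the one needed. c2: four hung baskets, tray rim corners (555,184), (763,193), (754,402), (544,390), rack base corners (548,187), (162,433). c3: the handle points out over the front.

Run:
```python
from seg import *
np.set_printoptions(precision=4,suppress=True)
c=lambda p,o,s:(np.array(p)+.5)/s-.5+np.array(o)
c1=lambda *p:c(p,(360,120),4); c2=lambda *p:c(p,(140,110),3.6); c3=lambda *p:c(p,(190,130),3.5)
T=cv2.imread("pics/raw_top0.png")[:,:,::-1]; S=cv2.imread("pics/raw_scene0.png")[:,:,::-1]
print("tray z.03"); t=np.array([onz("top",*c2(*p),.03) for p in((555,184),(763,193),(754,402),(544,390))]); print(t,t.mean(0),[np.linalg.norm(t[i]-t[i-1]) for i in range(4)])
print("tray corner 2view",two(c3(447,249),c2(754,402)),two(c3(247,326),c2(763,193)))
r=[onz("top",*c2(*p),.012) for p in((548,187),(162,433))]; d=r[0]-r[1]; print("rack front edge",r,np.linalg.norm(d),"yaw",np.arctan2(d[0],-d[1]))
B=sorted([c for c,a,_ in blobs(T,(100,150,120),(125,255,255))[0] if 60<a<90 and c[1]<200],key=lambda q:q[0]) 
print(B)
tops=[(308,225),(349,235),(393.5,246),(441,259)][::-1]
# scene: top face of the head (brighter); centre estimated
for b,s in zip(B,tops): print(two(s,b),onz("top",*b,.228))
u=[onz("top",*c1(*p),.12) for p in((165,53),(360,118))]; d=u[1]-u[0]; print("unit back",u,np.linalg.norm(d),np.arctan2(d[0],-d[1]))
print("cap",two(c3(132,76),c1(250,153)))
y0=two(c3(252,76),c1(187,268)); print("handle tip",y0, onz("top",*c1(187,268),.167))
print("cap at z.17",onz("top",*c1(250,153),.17))
# scanner
h=cv2.cvtColor(T,cv2.COLOR_RGB2HSV)
print("head",[onz("top",*q,.04) for q in ((385.6,202),(398.7,196.7),(402.6,206.4),(389.4,211.6))])
for p in((165,485),(207,468),(105,328),(160,309),(172,345)): print("scan",p,onz("top",*c1(*p),.036 if p[1]>400 else .04))
print("mat",[onz("top",*c1(*p),.004)[:2] for p in((76,291),(231,300),(222,518),(66,507))])
print("window2v",two(c3(296,210),c1(132,330)))
```

```text
tray z.03
[[ 0.6199  0.0267  0.03  ]
 [ 0.607  -0.1629  0.03  ]
 [ 0.4166 -0.1489  0.03  ]
 [ 0.4321  0.0402  0.03  ]] [ 0.5189 -0.0612  0.03  ] [np.float64(0.18833248342574055), np.float64(0.19004235161359134), np.float64(0.19084708375494056), np.float64(0.18977071593726455)]
tray corner 2view (array([ 0.416 , -0.1485,  0.0274]), np.float64(0.0019583637446823885)) (array([ 0.6071, -0.1628,  0.0251]), np.float64(0.0017363813305068328))
rack front edge [array([0.6205, 0.0343, 0.012 ]), array([0.4021, 0.3906, 0.012 ])] 0.41793717989579005 yaw 0.5499595342790226
[array([171.7, 196. ]), array([199. , 179.4]), array([225.6, 161.6]), array([253.2, 145.7])]
(array([0.4927, 0.3602, 0.223 ]), np.float64(0.0007636563367128679)) [0.4924 0.3581 0.228 ]
(array([0.5378, 0.283 , 0.224 ]), np.float64(0.00023837781579109254)) [0.5373 0.2818 0.228 ]
(array([0.5862, 0.2079, 0.225 ]), np.float64(0.0010071752888349491)) [0.586  0.2069 0.228 ]
(array([0.6307, 0.13  , 0.2213]), np.float64(0.0007128176176091379)) [0.6296 0.1288 0.228 ]
unit back [array([ 0.6826, -0.311 ,  0.12  ]), array([ 0.628, -0.459,  0.12 ])] 0.15775103493283849 -0.352993369548879
cap (array([ 0.5942, -0.3614,  0.1676]), np.float64(1.84437748796954e-05))
handle tip (array([ 0.5078, -0.311 ,  0.1606]), np.float64(0.00617062679850077)) [ 0.5098 -0.3113  0.167 ]
cap at z.17 [ 0.5937 -0.3608  0.17  ]
head [array([ 0.4758, -0.2682,  0.04  ]), array([ 0.492 , -0.3113,  0.04  ]), array([ 0.4602, -0.3226,  0.04  ]), array([ 0.4444, -0.2793,  0.04  ])]
scan (165, 485) [ 0.3494 -0.3133  0.036 ]
scan (207, 468) [ 0.3622 -0.3477  0.036 ]
scan (105, 328) [ 0.477  -0.2692  0.04  ]
scan (160, 309) [ 0.4914 -0.3143  0.04  ]
scan (172, 345) [ 0.4619 -0.3228  0.04  ]
mat [array([ 0.5113, -0.2518]), array([ 0.5007, -0.3804]), array([ 0.3209, -0.3651]), array([ 0.333 , -0.2372])]
window2v (array([ 0.4793, -0.297 ,  0.014 ]), np.float64(0.0056349452690212035))
```

{"name": "apply_moves", "arguments": {"delta_pos": [[0.1,-0.1,0.25],[0.835,-0.905,0.26],[0.835,-0.905,0.26],[0.835,-0.905,0.26],[0.835,-0.905,0.26],[0.835,-0.905,0.26],[0.835,-0.905,0.26],[0.835,-0.905,0.26]], "dr": [[0,0,-0.618],[0,0,-0.618],[0,0,-0.618],[0,0,-0.618],[0,0,-0.618],[0,0,-0.618],[0,0,-0.618],[0,0,-0.618]], "jaw": [0.6,0.6,0.6,0.6,0.6,0.6,0.6,0.6], "force": 15}}

```text
time: 0.77
tool_pos: [0.3266, 0.2832, 0.3046]
tool_rot: [-3.142, -0.0, 2.61]
contact_force: [0.7, 0.7, -0.1]
opening: 0.0555
grip_force: 0.0
```

{"name": "apply_moves", "arguments": {"delta_pos": [[0.33,-0.91,0],[0.33,-0.91,0],[0.33,-0.91,0],[0.33,-0.91,0],[0.33,-0.91,0],[0.33,-0.91,0],[0.33,-0.91,0],[0.33,-0.91,0]], "dr": [[0,0,0],[0,0,0],[0,0,0],[0,0,0],[0,0,0],[0,0,0],[0,0,0],[0,0,0]], "jaw": [0.6,0.6,0.6,0.6,0.6,0.6,0.6,0.6]}}

```text
time: 1.43
tool_pos: [0.4395, -0.0305, 0.3043]
tool_rot: [3.141, -0.0, 2.609]
contact_force: [0.5, 0.2, 0.7]
opening: 0.055
grip_force: 0.0
```

{"name": "apply_moves", "arguments": {"delta_pos": [[0.214,-0.725,-0.185],[0.214,-0.725,-0.185],[0.214,-0.725,-0.185],[0.214,-0.725,-0.185],[0.214,-0.725,-0.185],[0.214,-0.725,-0.185],[0.214,-0.725,-0.185],[0.214,-0.725,-0.185]], "dr": [[0,0,0],[0,0,0],[0,0,0],[0,0,0],[0,0,0],[0,0,0],[0,0,0],[0,0,0]], "jaw": [0.6,0.6,0.6,0.6,0.6,0.6,0.6,0.6]}}

```text
time: 2.1
tool_pos: [0.5248, -0.3224, 0.2277]
tool_rot: [-3.141, -0.002, 2.607]
contact_force: [-0.4, 0.5, -0.2]
opening: 0.0554
grip_force: 0.0
```

```bash
python3 -c "
from h import *
s=telemetry.observe();print(s['tool_pos'],s['tool_rot'])"
```

```text
[ 0.52481946 -0.32244951  0.22772991] [-3.14102128e+00 -2.20859259e-03  2.60716564e+00]
```

{"name": "apply_moves", "arguments": {"delta_pos": [[0,0.005,-0.1],[0,0.005,-0.18],[0,0.005,-0.215],[0,0.005,-0.215],[0,0.005,-0.215],[0,0.005,-0.215],[0,0.005,-0.215],[0,0.005,-0.215]], "dr": [[0,0,0],[0,0,0],[0,0,0],[0,0,0],[0,0,0],[0,0,0],[0,0,0],[0,0,0]], "jaw": [0.6,0.6,0.6,0.6,0.15,0.05,0,0], "force": 12}}

```text
time: 2.77
tool_pos: [0.5258, -0.3168, 0.1462]
tool_rot: [-3.141, 0.003, 2.61]
contact_force: [-0.0, -0.3, 0.0]
opening: 0.0333
grip_force: 0.0
```

{"name": "apply_moves", "arguments": {"delta_pos": [[0,0,-0.008],[0,0,-0.008],[0,0,-0.008],[0.013,0.019,-0.008],[0.028,0.037,-0.008],[0.045,0.0525,-0.008],[0.0635,0.066,-0.008],[0.0635,0.066,-0.008]], "dr": [[0,0,0],[0,0,0],[0,0,0],[0,0,-0.232],[0,0,-0.464],[0,0,-0.696],[0,0,-0.928],[0,0,-0.928]], "jaw": [0,0,0,0,0,0,0,0], "force": 15}}

```text
time: 3.43
tool_pos: [0.5523, -0.2913, 0.1416]
tool_rot: [3.141, 0.005, 2.139]
contact_force: [3.0, -7.2, -1.1]
opening: 0.0139
grip_force: 15.1
```

{"name": "apply_moves", "arguments": {"delta_pos": [[0.01,0.006,0],[0.02,0.0115,0],[0.031,0.016,0],[0.042,0.0205,0],[0.053,0.024,0],[0.064,0.027,0],[0.076,0.029,0],[0.087,0.031,0]], "dr": [[0,0,-0.116],[0,0,-0.232],[0,0,-0.348],[0,0,-0.464],[0,0,-0.58],[0,0,-0.696],[0,0,-0.812],[0,0,-0.928]], "jaw": [0,0,0,0,0,0,0,0]}}

```text
time: 4.1
tool_pos: [0.5852, -0.281, 0.1416]
tool_rot: [-3.142, 0.006, 1.678]
contact_force: [-2.6, -11.2, -0.3]
opening: 0.0138
grip_force: 14.9
```

```bash
python3 -c "
from h import *
s=telemetry.observe();print(s['tool_pos'],s['tool_rot'],s['contact_force'],s['torque'])"
```

```text
[ 0.5852317  -0.28095052  0.14159264] [-3.14156632  0.00551436  1.67768464] [ -2.61530217 -11.19233006  -0.32323238] [-1.92433904  0.43591988 -0.11935953]
```

{"name": "apply_moves", "arguments": {"delta_pos": [[0.012,-0.001,0],[0.023,-0.001,0],[0.035,-0.003,0],[0.046,-0.004,0],[0.069,-0.009,0],[0.091,-0.016,0],[0.1,-0.019,0],[0.104,-0.021,0]], "dr": [[0,0,-0.116],[0,0,-0.232],[0,0,-0.348],[0,0,-0.464],[0,0,-0.696],[0,0,-0.928],[0,0,-0.96],[0,0,-1]], "jaw": [0,0,0,0,0,0,0,0]}}

```text
time: 4.77
tool_pos: [0.6213, -0.2862, 0.1411]
tool_rot: [-3.128, 0.003, 1.18]
contact_force: [-28.0, 2.5, 12.8]
opening: 0.0141
grip_force: 15.1
```

```bash
python3 -c "
from h import *
s=telemetry.observe();print(s['tool_pos'],s['tool_rot'],s['contact_force'],s['torque'])"
```

```text
[ 0.62130309 -0.28617329  0.14114091] [-3.12779468  0.00324636  1.18023552] [-28.0217074    2.50583749  12.78713001] [0.34870809 4.56432407 0.20319355]
```

{"name": "apply_moves", "arguments": {"delta_pos": [[-0.003,0,0],[-0.003,0,0],[-0.006,0,0],[-0.01,0,0],[-0.01,0,0.1],[-0.01,0,0.2],[-0.01,0,0.3],[-0.01,0,0.4]], "dr": [[0,0,0],[0,0,0],[0,0,0],[0,0,0],[0,0,0],[0,0,0],[0,0,0],[0,0,0]], "jaw": [0.3,0.6,0.6,0.6,0.6,0.6,0.6,0.6]}}

```text
time: 5.43
tool_pos: [0.6228, -0.2855, 0.3031]
tool_rot: [3.141, -0.0, 1.182]
contact_force: [0.6, 0.3, -0.6]
opening: 0.0546
grip_force: 0.0
```

Run:
```python
from seg import *
T=snap("top","top1",(340,100,500,260),3.75); S=snap("scene","s1")
for n,im in(("top",T),("scene",S)):
    for c,a,r in blobs(im,(22,180,120),(32,255,255))[0]: print(n,c,a,np.round(cv2.boxPoints(r),1).tolist())
    for nm,lo,hi in(("orange",(8,200,150),(20,255,255)),("green",(65,80,50),(90,255,255))):
        for c,a,r in blobs(im,lo,hi)[0]:
            if 60<a<3000:print(n,nm,c,a)
c=np.array([.594,-.361,.167]); print(proj("top",[c,c+[.0346,.0938,0]]))
```

```text
top orange [603.  74.] 1422
top orange [637.4 184. ] 69
top orange [462.5 251. ] 328
top orange [402.1 273.5] 298
top green [407.8 229.8] 573
scene [229.4 162.1] 79 [[226.0, 155.0], [232.0, 155.0], [232.0, 170.0], [226.0, 170.0]]
scene orange [102.  142.4] 688
scene orange [286.3 146.4] 208
scene orange [330.3 162.2] 237
scene orange [278.8 185.5] 110
scene green [624.2 155. ] 1524
scene green [293.2 188. ] 799
[[421.94290791 157.96818161]
 [389.84561842 147.21652551]]
```

View pics/top1.png

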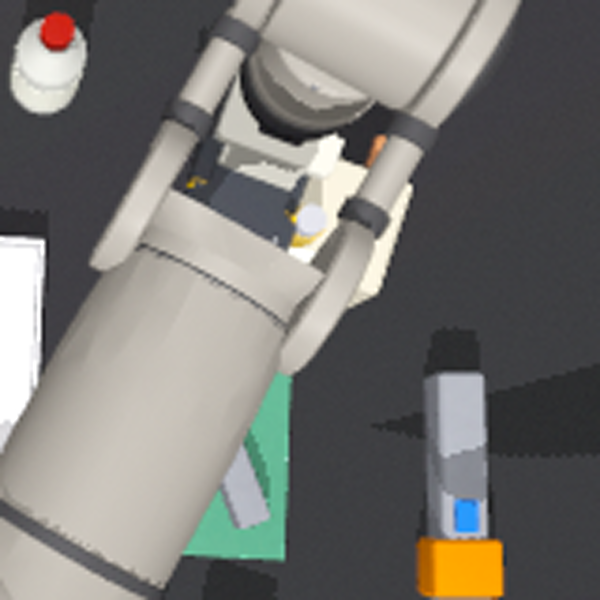

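Most of the valve is hidden by the arm here; I'll check it again once the arm is clear. Next, the basket nearest the tray.

{"name": "apply_moves", "arguments": {"delta_pos": [[0.02,0.98,0],[0.02,0.98,0],[0.02,0.98,0],[0.02,0.98,0],[0.02,0.98,0],[0.02,0.98,0],[0.02,0.98,0],[0.02,0.98,0]], "dr": [[0,0,-1],[0,0,-1],[0,0,-1],[0,0,-1],[0,0,-1],[0,0,-1],[0,0,-1],[0,0,-1]], "jaw": [0.5,0.5,0.5,0.5,0.5,0.5,0.5,0.5]}}

```text
time: 6.2
tool_pos: [0.6294, 0.0484, 0.3009]
tool_rot: [-3.142, -0.0, 0.682]
contact_force: [1.2, 0.0, 0.6]
opening: 0.0455
grip_force: 0.0
```

Run:
```python
from h import *
s=telemetry.observe();print(s['tool_pos'],s['tool_rot'])
```

```text
[0.62935073 0.04837009 0.30087869] [-3.14153592e+00 -1.42499217e-04  6.82075121e-01]
```

{"name": "apply_moves", "arguments": {"delta_pos": [[0.002,0.1,0],[0.002,0.2,-0.05],[0.002,0.2,-0.1],[0.002,0.2,-0.1],[0.002,0.2,-0.15],[0.002,0.2,-0.22],[0.002,0.2,-0.2975],[0.002,0.2,-0.2975]], "dr": [[0,0,-0.24],[0,0,-0.274],[0,0,-0.274],[0,0,-0.274],[0,0,-0.274],[0,0,-0.274],[0,0,-0.274],[0,0,-0.274]], "jaw": [0.5,0.5,0.5,0.5,0.5,0.5,0.5,0.5]}}

```text
time: 6.87
tool_pos: [0.6283, 0.1246, 0.1774]
tool_rot: [-3.138, 0.008, 0.544]
contact_force: [0.0, 1.0, -1.2]
opening: 0.0459
grip_force: 0.2
```

Run:
```python
from h import *
s=telemetry.observe();print(s['tool_pos'],s['tool_rot'])
snap("scene","s2",(270,190,470,340),4)
```

```text
[0.62829624 0.124596   0.17735842] [-3.13802761  0.00787207  0.54360176]
```

View pics/s2.png

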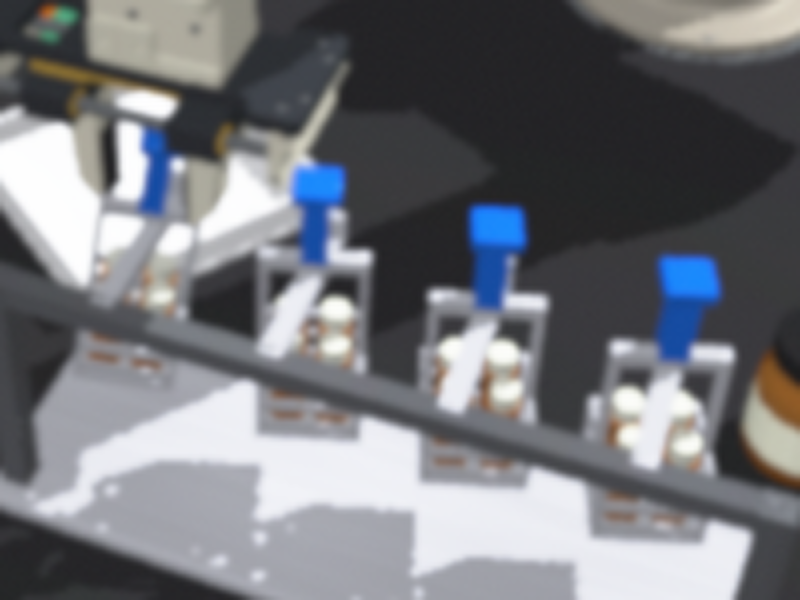

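The fingers straddle the first basket's grip at crop (153,170). I'll centre on it and close.

{"name": "apply_moves", "arguments": {"delta_pos": [[0.004,0.01,0.01],[0.004,0.01,0.01],[0.004,0.01,0.01],[0.004,0.01,0.01],[0.004,0.01,0.01],[0.004,0.01,0.01],[0.004,0.01,0.01],[0.004,0.01,0.01]], "dr": [[0,0,0],[0,0,0],[0,0,0],[0,0,0],[0,0,0],[0,0,0],[0,0,0],[0,0,0]], "jaw": [0.5,0.3,0,0,0,0,0,0], "force": 30}}

```text
time: 7.58
tool_pos: [0.6325, 0.1302, 0.1872]
tool_rot: [3.141, -0.002, 0.545]
contact_force: [0.3, 0.4, 5.9]
opening: 0.0233
grip_force: 30.0
```

The opening is 23 mm, so the pads caught the 24 mm head. I'll reopen, go lower and close again.

{"name": "apply_moves", "arguments": {"delta_pos": [[0,0,0],[0,0,0],[0,0,-0.018],[0,0,-0.018],[0,0,-0.018],[0,0,-0.018],[0,0,-0.018],[0,0,-0.018]], "dr": [[0,0,0],[0,0,0],[0,0,0],[0,0,0],[0,0,0],[0,0,0],[0,0,0],[0,0,0]], "jaw": [0.45,0.45,0.45,0.45,0.2,0,0,0], "force": 20}}

```text
time: 8.25
tool_pos: [0.6319, 0.13, 0.1785]
tool_rot: [-3.141, 0.001, 0.545]
contact_force: [0.3, 0.3, -1.1]
opening: 0.0236
grip_force: 20.0
```

Run:
```python
from h import *
s=telemetry.observe();print(s['tool_pos'],s['tool_rot'],s['contact_force'],s['torque'],s['opening'])
```

```text
[0.63190006 0.13001703 0.17846197] [-3.14132950e+00  9.35083888e-04  5.44745580e-01] [ 0.32568495  0.32946493 -1.0968157 ] [-0.06028451  0.05518052  0.00867217] 0.023588992838493857
```

Run:
```python
from h import *
snap("scene","s3",(270,190,370,265),8)
```

```text
(no output)
```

View pics/s3.png

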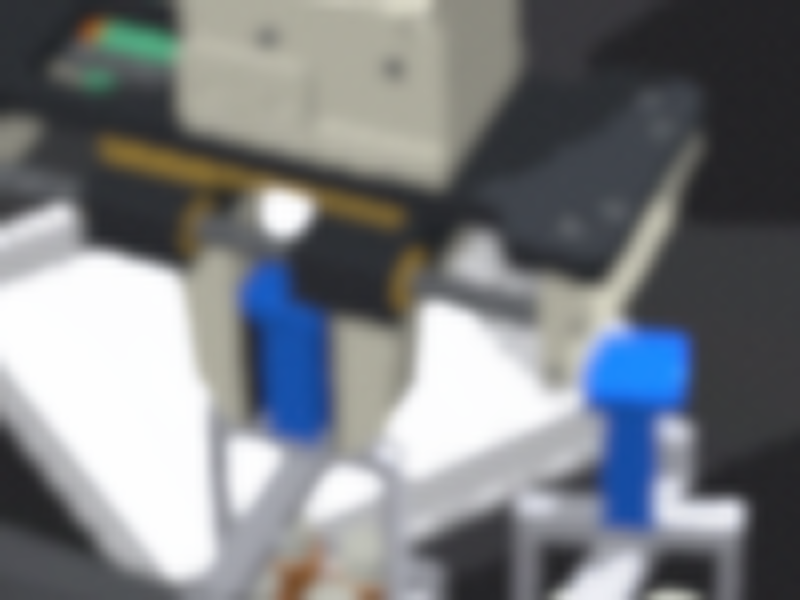

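The flat finger faces close on the 24 mm head, with the tips at crossbar level. The head itself is a fine hold, so I'll regrip with the pad centre on it.

{"name": "apply_moves", "arguments": {"delta_pos": [[0,0,0],[0,0,0],[0,0,0.03],[0,0,0.06],[0,0,0.06],[0,0,0.06],[0,0,0.06],[0,0,0.06]], "dr": [[0,0,0],[0,0,0],[0,0,0],[0,0,0],[0,0,0],[0,0,0],[0,0,0],[0,0,0]], "jaw": [0.45,0.45,0.45,0.2,0,0,0,0], "force": 30}}

```text
time: 8.97
tool_pos: [0.6322, 0.1301, 0.2031]
tool_rot: [3.141, -0.0, 0.545]
contact_force: [0.7, 0.3, 4.8]
opening: 0.024
grip_force: 30.0
```

Run:
```python
from h import *
s=telemetry.observe();print(s['tool_pos'],s['tool_rot'],s['contact_force'],s['torque'],s['opening'])
```

```text
[0.63220297 0.13009462 0.20307098] [ 3.14127529e+00 -4.15057938e-04  5.44782397e-01] [0.69168209 0.29076128 4.77854757] [-0.16637865  0.13689142 -0.03653807] 0.02402625462081997
```

{"name": "apply_moves", "arguments": {"delta_pos": [[0,0,0.03],[0,0,0.065],[0,0,0.065],[-0.03,-0.018,0.065],[-0.08,-0.048,0.065],[-0.13,-0.078,0.065],[-0.18,-0.108,0.065],[-0.22,-0.133,0.1]], "dr": [[0,0,0],[0,0,0],[0,0,0],[0,0,0],[0,0,0],[0,0,0],[0,0,0],[0,0,0]], "jaw": [0,0,0,0,0,0,0,0]}}

```text
time: 9.63
tool_pos: [0.5406, 0.0763, 0.239]
tool_rot: [-3.137, 0.007, 0.545]
contact_force: [-0.5, 0.2, -1.2]
opening: 0.0236
grip_force: 30.0
```

Run:
```python
from h import *
s=telemetry.observe();print(s['tool_pos'],s['tool_rot'],s['contact_force'],s['torque'],s['opening'])
c,sn=np.cos(-.071),np.sin(-.071)
for a in(45,-45):
    for b in(45,-45): print(a,b,.519+(c*a-sn*b)/1e3,-.061+(sn*a+c*b)/1e3)
```

```text
[0.54063196 0.07627705 0.23895287] [-3.13742786  0.00739125  0.54479789] [-0.50309234  0.19921373 -1.16852592] [-0.15909721  0.22607098  0.04058906] 0.023574952233095286
45 45 0.5670789414829012 -0.01930569120510848
45 -45 0.5606943087948916 -0.10907894148290113
-45 45 0.4773056912051085 -0.012921058517098863
-45 -45 0.47092105851709887 -0.10269430879489153
```

{"name": "apply_moves", "arguments": {"delta_pos": [[0.01,-0.06,0.03],[0.02,-0.14,0.03],[0.03,-0.22,0.03],[0.04,-0.3,0.03],[0.05,-0.38,0.03],[0.05,-0.463,0.03],[0.05,-0.463,0.03],[0.05,-0.463,0.03]], "dr": [[0,0,-0.1],[0,0,-0.3],[0,0,-0.5],[0,0,-0.7],[0,0,-0.9],[0,0,-1],[0,0,-1],[0,0,-1]], "jaw": [0,0,0,0,0,0,0,0]}}

```text
time: 10.3
tool_pos: [0.5635, -0.1098, 0.2533]
tool_rot: [-3.141, 0.003, 0.042]
contact_force: [-0.1, 1.1, -1.3]
opening: 0.024
grip_force: 30.0
```

Run:
```python
from h import *
s=telemetry.observe();print(s['tool_pos'],s['tool_rot'],s['contact_force'],s['torque'],s['opening'])
```

```text
[ 0.56345249 -0.10977489  0.25325051] [-3.14058720e+00  2.55766379e-03  4.19675482e-02] [-0.06388339  1.11203712 -1.34756802] [-0.09807435  0.16627177 -0.042956  ] 0.02403215571206794
```

{"name": "apply_moves", "arguments": {"delta_pos": [[-0.006,0.002,0],[-0.006,0.002,-0.05],[-0.006,0.002,-0.11],[-0.006,0.002,-0.17],[-0.006,0.002,-0.22],[-0.006,0.002,-0.255],[-0.006,0.002,-0.268],[-0.006,0.002,-0.274]], "dr": [[0,0,-0.226],[0,0,-0.226],[0,0,-0.226],[0,0,-0.226],[0,0,-0.226],[0,0,-0.226],[0,0,-0.226],[0,0,-0.226]], "jaw": [0,0,0,0,0,0,0,0]}}

```text
time: 10.97
tool_pos: [0.561, -0.1061, 0.144]
tool_rot: [-3.141, 0.003, -0.067]
contact_force: [-0.5, 0.3, -2.7]
opening: 0.0234
grip_force: 30.0
```

Run:
```python
from h import *
s=telemetry.observe();print(s['tool_pos'],s['tool_rot'],s['contact_force'],s['torque'],s['opening'])
snap("scene","s4",(220,130,420,280),4)
```

```text
[ 0.56098371 -0.10608358  0.14402507] [-3.14066320e+00  2.76274677e-03 -6.65177972e-02] [-0.50447171  0.31542719 -2.73587207] [-2.31570468e-02  1.46689726e-01 -1.07475527e-04] 0.02344536246393882
```

View pics/s4.png

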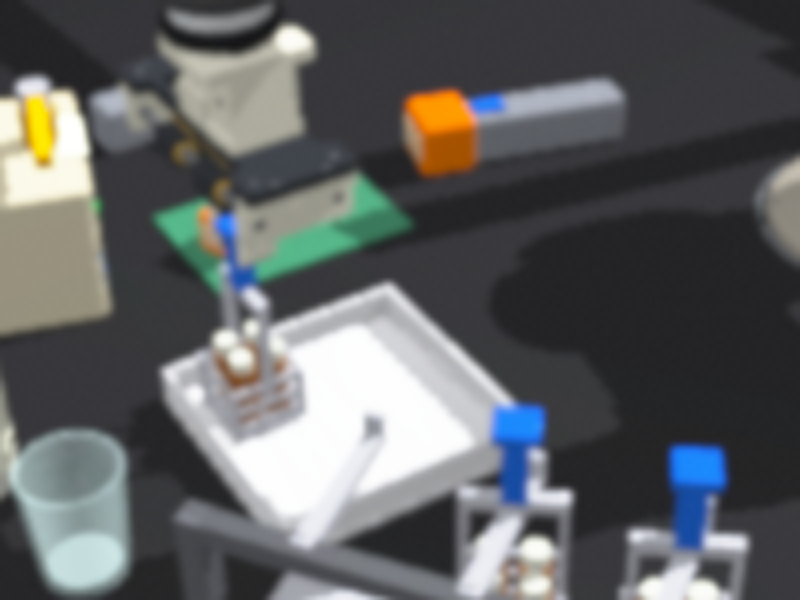

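The basket is upright inside the far-right corner of the tray, and the handle at (38,130) now lies along the unit's +y. Lowering the last few millimetres.

{"name": "apply_moves", "arguments": {"delta_pos": [[0,-0.004,-0.004],[0,-0.004,-0.008],[0,-0.004,-0.011],[0,-0.004,-0.014],[0,-0.004,-0.014],[0,-0.004,-0.014],[0,-0.004,-0.014],[0,-0.004,-0.014]], "dr": [[0,0,0],[0,0,0],[0,0,0],[0,0,0],[0,0,0],[0,0,0],[0,0,0],[0,0,0]], "jaw": [0,0,0,0,0,0,0,0]}}

```text
time: 11.68
tool_pos: [0.5618, -0.1091, 0.1399]
tool_rot: [3.141, -0.0, -0.068]
contact_force: [-0.4, -0.3, -1.9]
opening: 0.0233
grip_force: 30.0
```

{"name": "apply_moves", "arguments": {"delta_pos": [[0,0,-0.002],[0,0,-0.004],[0,0,-0.006],[0,0,-0.008],[0,0,-0.008]], "dr": [[0,0,0],[0,0,0],[0,0,0],[0,0,0],[0,0,0]], "jaw": [0,0,0,0,0]}}

```text
time: 12.1
tool_pos: [0.5624, -0.1094, 0.1382]
tool_rot: [3.141, -0.002, -0.068]
contact_force: [-2.0, -0.1, 8.0]
opening: 0.0237
grip_force: 30.0
```

{"name": "apply_moves", "arguments": {"delta_pos": [[0,0,0.002],[0,0,0.002],[0,0,0.002],[0,0,0.002],[0,0,0.1],[0,0,0.2],[0,0,0.3],[0,0,0.36]], "dr": [[0,0,0],[0,0,0],[0,0,0],[0,0,0],[0,0,0],[0,0,0],[0,0,0],[0,0,0]], "jaw": [0.2,0.45,0.5,0.5,0.5,0.5,0.5,0.5]}}

```text
time: 12.77
tool_pos: [0.5626, -0.1094, 0.285]
tool_rot: [3.14, -0.005, -0.068]
contact_force: [0.2, 0.4, -0.2]
opening: 0.0459
grip_force: 0.0
```

Run:
```python
from h import *
s=telemetry.observe();p=s['tool_pos'];print(p,s['tool_rot'],(np.array([.587,.2078,.26])-p)/.4)
```

```text
[ 0.56264661 -0.10935726  0.2850128 ] [ 3.14018487 -0.00517734 -0.06817736] [ 0.06088348  0.79289314 -0.062532  ]
```

{"name": "apply_moves", "arguments": {"delta_pos": [[0.061,0.793,0],[0.061,0.793,0],[0.061,0.793,0],[0.061,0.793,0],[0.061,0.793,0],[0.061,0.793,0],[0.061,0.793,0],[0.061,0.793,0]], "dr": [[0,0,1],[0,0,1],[0,0,1],[0,0,1],[0,0,1],[0,0,1],[0,0,1],[0,0,1]], "jaw": [0.5,0.5,0.5,0.5,0.5,0.5,0.5,0.5]}}

```text
time: 13.43
tool_pos: [0.5856, 0.2121, 0.2802]
tool_rot: [-3.141, -0.0, 0.434]
contact_force: [0.6, -1.2, -0.8]
opening: 0.0459
grip_force: 0.0
```

Run:
```python
from h import *
s=telemetry.observe();p=s['tool_pos'];print(p,s['tool_rot'],(np.array([.587,.2078,.203])-p)/.4)
```

```text
[0.58560711 0.21212131 0.28024169] [-3.14051105e+00 -5.31937995e-05  4.34225349e-01] [ 0.00348221 -0.01080326 -0.19310421]
```

{"name": "apply_moves", "arguments": {"delta_pos": [[0.001,-0.002,0],[0.001,-0.002,-0.03],[0.001,-0.002,-0.08],[0.001,-0.002,-0.14],[0.001,-0.002,-0.2],[0.001,-0.002,-0.2],[0.001,-0.002,-0.2],[0.001,-0.002,-0.2]], "dr": [[0,0,0.222],[0,0,0.222],[0,0,0.222],[0,0,0.222],[0,0,0.222],[0,0,0.222],[0,0,0.222],[0,0,0.222]], "jaw": [0.5,0.5,0.5,0.5,0.5,0.5,0.4,0.3]}}

```text
time: 14.1
tool_pos: [0.5872, 0.2075, 0.202]
tool_rot: [3.141, -0.002, 0.543]
contact_force: [0.6, -0.2, -0.2]
opening: 0.0368
grip_force: 0.0
```

Run:
```python
from h import *
s=telemetry.observe();p=s['tool_pos'];print(p,s['tool_rot'],s['contact_force'],s['opening'])
```

```text
[0.58724463 0.20745994 0.20202895] [ 3.14089955e+00 -1.81409820e-03  5.42729894e-01] [ 0.61163417 -0.19712485 -0.16624191] 0.03678540656154901
```

Excellent. Close, lift and draw off.

{"name": "apply_moves", "arguments": {"delta_pos": [[0,0,0.002],[0,0,0.002],[0,0,0.002],[0,0,0.002],[0,0,0.002],[0,0,0.035],[0,0,0.065],[0,0,0.065]], "dr": [[0,0,0],[0,0,0],[0,0,0],[0,0,0],[0,0,0],[0,0,0],[0,0,0],[0,0,0]], "jaw": [0.15,0,0,0,0,0,0,0], "force": 30}}

```text
time: 14.77
tool_pos: [0.5874, 0.2075, 0.229]
tool_rot: [3.14, -0.004, 0.543]
contact_force: [-0.2, -0.4, -0.4]
opening: 0.0264
grip_force: 30.0
```

Run:
```python
from h import *
s=telemetry.observe();p=s['tool_pos'];print(p,s['tool_rot'],s['contact_force'],s['opening'])
```

```text
[0.58743157 0.20748487 0.22900735] [ 3.14018901 -0.00367722  0.54281237] [-0.16833973 -0.3826746  -0.38204   ] 0.02644073768320175
```

Run:
```python
from h import *
snap("scene","s5",(290,190,440,300),5.3)
s=telemetry.observe();p=s['tool_pos'];print(p,s['tool_rot'],s['contact_force'],s['opening'])
```

```text
[0.5870176  0.20735915 0.22763287] [ 3.14064287e+00 -2.11106145e-03  5.42800931e-01] [ 0.05287272  0.16735312 -0.25546111] 0.026735488902943316
```

View pics/s5.png

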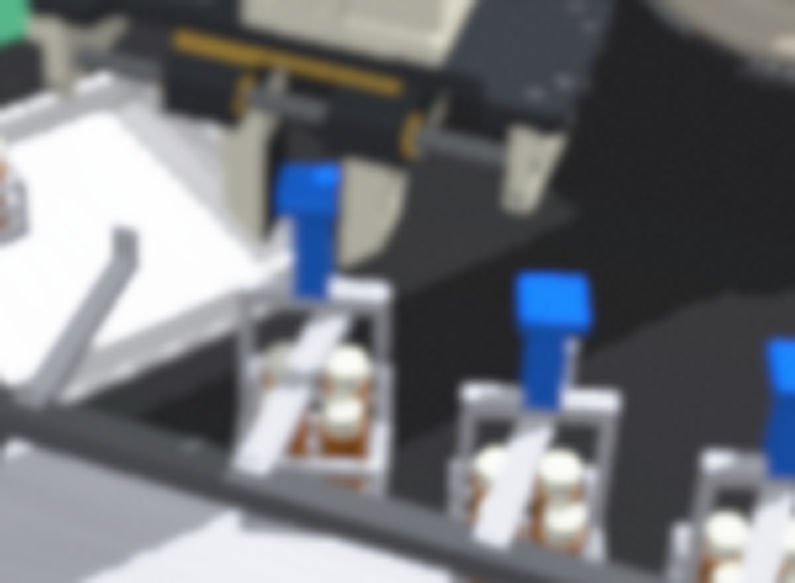

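Run:
```python
from h import *
print(onz("scene",348.3,223,.254))
for d in(0,.01,.02): print(d,proj("scene",[[.587+d*.857,.2075+d*.515,.254]]))
S=cv2.imread("pics/raw_scene0.png"); 
print(onz("scene",349.1,233.8,.228), onz("scene",308,224.5,.228))
```

```text
[0.58633833 0.20573195 0.254     ]
0 [[348.61232428 223.5956108 ]]
0.01 [[346.82203817 226.68806695]]
0.02 [[344.99537317 229.84244353]]
[0.58565314 0.2082513  0.228     ] [0.63394066 0.13578571 0.228     ]
```

The head is centred between the pads and lifted. I'll firm the grip and draw it off.

{"name": "apply_moves", "arguments": {"delta_pos": [[0,0,0],[0,0,0],[-0.03,-0.018,0],[-0.08,-0.048,0],[-0.13,-0.078,0],[-0.18,-0.108,0],[-0.23,-0.138,0.02],[-0.25,-0.15,0.05]], "dr": [[0,0,0],[0,0,0],[0,0,0],[0,0,0],[0,0,0],[0,0,0],[0,0,0],[0,0,0]], "jaw": [0,0,0,0,0,0,0,0], "force": 45}}

```text
time: 15.48
tool_pos: [0.4831, 0.1461, 0.245]
tool_rot: [-3.14, 0.006, 0.543]
contact_force: [-0.7, 1.0, -0.8]
opening: 0.0259
grip_force: 45.0
```

Run:
```python
from h import *
s=telemetry.observe();p=s['tool_pos'];print(p,s['tool_rot'],s['contact_force'],s['opening'],s['torque'])
snap("scene","s6",(270,150,470,300),4)
```

```text
[0.48311607 0.1460731  0.24501074] [-3.13983241  0.00550199  0.54254937] [-0.73541292  1.01027456 -0.77053303] 0.025892486484173804 [-0.10271574  0.19357155 -0.00836287]
```

View pics/s6.png

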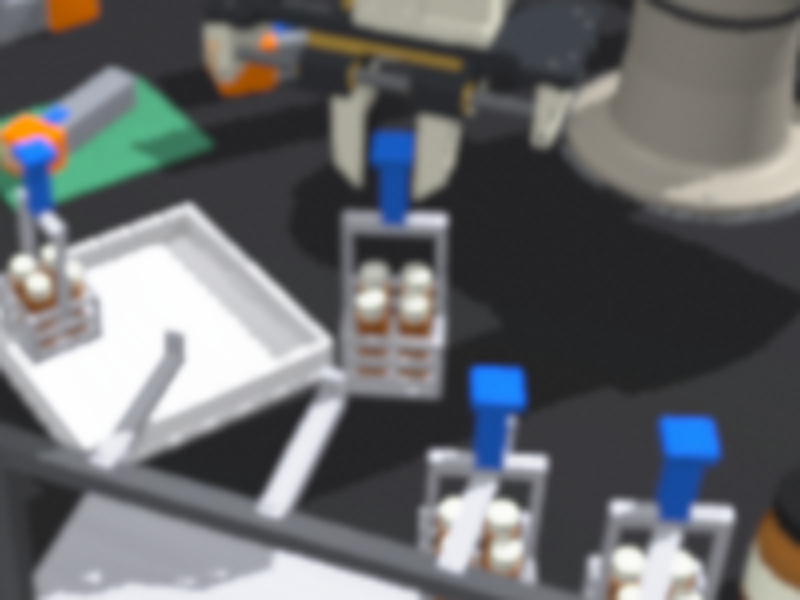

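{"name": "apply_moves", "arguments": {"delta_pos": [[0,-0.08,0.02],[-0.01,-0.17,0.02],[-0.02,-0.26,0.02],[-0.03,-0.35,0.02],[-0.03,-0.44,0.02],[-0.03,-0.53,0.02],[-0.03,-0.6,0.02],[-0.03,-0.62,0.02]], "dr": [[0,0,-0.1],[0,0,-0.3],[0,0,-0.5],[0,0,-0.7],[0,0,-0.9],[0,0,-1],[0,0,-1],[0,0,-1]], "jaw": [0,0,0,0,0,0,0,0]}}

```text
time: 16.2
tool_pos: [0.4746, -0.1045, 0.2538]
tool_rot: [3.14, 0.001, 0.039]
contact_force: [0.9, 0.2, -1.7]
opening: 0.0259
grip_force: 45.0
```

Run:
```python
from h import *
s=telemetry.observe();p=s['tool_pos'];print(p,s['tool_rot'],s['contact_force'],s['opening'],(np.array([.471,-.1027,.144])-p)/.4,(-.071-s['tool_rot'][2])/.5)
```

```text
[ 0.47462247 -0.10448653  0.25381236] [3.14022785e+00 6.42532410e-04 3.92687306e-02] [ 0.85891003  0.1549724  -1.65081086] 0.02587616303745962 [-0.00905617  0.00446633 -0.27453089] -0.22053746117781844
```

{"name": "apply_moves", "arguments": {"delta_pos": [[-0.009,0.002,0],[-0.009,0.002,-0.06],[-0.009,0.002,-0.13],[-0.009,0.002,-0.19],[-0.009,0.002,-0.24],[-0.009,0.002,-0.265],[-0.009,0.002,-0.272],[-0.009,0.002,-0.272]], "dr": [[0,0,-0.222],[0,0,-0.222],[0,0,-0.222],[0,0,-0.222],[0,0,-0.222],[0,0,-0.222],[0,0,-0.222],[0,0,-0.222]], "jaw": [0,0,0,0,0,0,0,0]}}

```text
time: 16.87
tool_pos: [0.4707, -0.0993, 0.1448]
tool_rot: [-3.141, 0.002, -0.068]
contact_force: [-1.1, -0.8, -1.4]
opening: 0.0261
grip_force: 45.0
```

{"name": "apply_moves", "arguments": {"delta_pos": [[0,0,-0.004],[0,0,-0.007],[0,0,-0.01],[0,0,-0.012],[0,0,-0.014],[0,0,-0.014]], "dr": [[0,0,0],[0,0,0],[0,0,0],[0,0,0],[0,0,0],[0,0,0]], "jaw": [0,0,0,0,0,0]}}

```text
time: 17.37
tool_pos: [0.4709, -0.0999, 0.1403]
tool_rot: [3.141, -0.0, -0.068]
contact_force: [-0.8, -0.7, -1.0]
opening: 0.026
grip_force: 45.0
```

Run:
```python
from h import *
s=telemetry.observe();p=s['tool_pos'];print(p,s['tool_rot'],s['contact_force'],s['opening'])
```

```text
[ 0.4709238  -0.09992398  0.14031486] [ 3.14141257e+00 -1.75453051e-04 -6.82534530e-02] [-0.77995203 -0.70814352 -0.99531044] 0.02599275407530428
```

{"name": "apply_moves", "arguments": {"delta_pos": [[0,0,-0.002],[0,0,-0.004],[0,0,-0.006],[0,0,-0.008],[0,0,-0.01],[0,0,-0.01]], "dr": [[0,0,0],[0,0,0],[0,0,0],[0,0,0],[0,0,0],[0,0,0]], "jaw": [0,0,0,0,0,0]}}

```text
time: 17.87
tool_pos: [0.4727, -0.1003, 0.1386]
tool_rot: [3.14, -0.005, -0.068]
contact_force: [-1.6, 1.8, 14.5]
opening: 0.0258
grip_force: 45.0
```

{"name": "apply_moves", "arguments": {"delta_pos": [[0,0,0.004],[0,0,0.004],[0,0,0.004],[0,0,0.004],[0,0,0.1],[0,0,0.2],[0,0,0.3],[0,0,0.37]], "dr": [[0,0,0],[0,0,0],[0,0,0],[0,0,0],[0,0,0],[0,0,0],[0,0,0],[0,0,0]], "jaw": [0.2,0.45,0.5,0.5,0.5,0.5,0.5,0.5]}}

```text
time: 18.53
tool_pos: [0.4713, -0.1001, 0.2874]
tool_rot: [3.141, -0.003, -0.068]
contact_force: [0.3, 0.0, 0.5]
opening: 0.0461
grip_force: 0.0
```

{"name": "apply_moves", "arguments": {"delta_pos": [[0.166,0.957,0],[0.166,0.957,0],[0.166,0.957,0],[0.166,0.957,0],[0.166,0.957,0],[0.166,0.957,0],[0.166,0.957,0],[0.166,0.957,0]], "dr": [[0,0,1],[0,0,1],[0,0,1],[0,0,1],[0,0,1],[0,0,1],[0,0,1],[0,0,1]], "jaw": [0.5,0.5,0.5,0.5,0.5,0.5,0.5,0.5]}}

```text
time: 19.2
tool_pos: [0.5277, 0.2306, 0.2837]
tool_rot: [3.141, 0.001, 0.432]
contact_force: [2.0, 0.2, -0.4]
opening: 0.0458
grip_force: 0.0
```

Run:
```python
from seg import *
s=telemetry.observe();p=s['tool_pos'];print(p,s['tool_rot'],(np.array([.5385,.2828,.203])-p)/.4,(.545-s['tool_rot'][2])/.5,s['opening'])
S=snap("scene","s7")
for c,a,r in blobs(S,(100,150,120),(125,255,255))[0]:
    if c[1]>130 and 15<a<400: print(c,a)
T=snap("top","t7")
for c,a,r in blobs(T,(100,150,120),(125,255,255))[0]:
    if c[1]>130 and 15<a<400: print("top",c,a, onz("top",*c,.163))
```

```text
[0.52766819 0.23055848 0.28371237] [3.14142667e+00 9.43569180e-04 4.31821937e-01] [ 0.02707953  0.1306038  -0.20178092] 0.2263561254500457 0.04575264600800092
[272.8 145.4] 21
[  6.  168.7] 118
[310.5 182.4] 147
[278.8 193.6] 99
[ 29.7 214.8] 64
[393.2 250.9] 257
[440.6 264.6] 300
top [337.2 169.9] 60 [ 0.56505512 -0.10927259  0.163     ]
top [333.9 200.9] 59 [ 0.47310581 -0.09700691  0.163     ]
top [398.3 213.1] 23 [ 0.4325464  -0.28519827  0.163     ]
top [463.7 237. ] 48 [ 0.35797726 -0.47360084  0.163     ]
top [398.2 287.3] 52 [ 0.21764403 -0.27633249  0.163     ]
```

{"name": "apply_moves", "arguments": {"delta_pos": [[0.027,0.13,0],[0.027,0.13,0],[0.027,0.13,-0.03],[0.027,0.13,-0.08],[0.027,0.13,-0.14],[0.027,0.13,-0.2],[0.027,0.13,-0.2],[0.027,0.13,-0.2]], "dr": [[0,0,0.226],[0,0,0.226],[0,0,0.226],[0,0,0.226],[0,0,0.226],[0,0,0.226],[0,0,0.226],[0,0,0.226]], "jaw": [0.5,0.5,0.5,0.5,0.5,0.5,0.5,0.4]}}

```text
time: 19.97
tool_pos: [0.5382, 0.2797, 0.2033]
tool_rot: [-3.141, 0.003, 0.544]
contact_force: [-0.2, -1.2, 1.7]
opening: 0.0423
grip_force: 0.0
```

Run:
```python
from seg import *
s=telemetry.observe();p=s['tool_pos'];print(p,s['tool_rot'],(np.array([.5385,.2828,.203])-p)/.4)
```

```text
[0.53820589 0.27970881 0.20329214] [-3.14124623  0.00332146  0.54382132] [ 0.00073529  0.00772797 -0.00073034]
```

{"name": "apply_moves", "arguments": {"delta_pos": [[0,0.006,0],[0,0.006,0],[0,0.006,0],[0,0.006,0],[0,0.006,0],[0,0.006,0],[0,0.006,0.035],[0,0.006,0.065]], "dr": [[0,0,0],[0,0,0],[0,0,0],[0,0,0],[0,0,0],[0,0,0],[0,0,0],[0,0,0]], "jaw": [0.2,0,0,0,0,0,0,0], "force": 40}}

```text
time: 20.63
tool_pos: [0.538, 0.2826, 0.23]
tool_rot: [-3.141, 0.003, 0.545]
contact_force: [-0.1, 0.5, -1.7]
opening: 0.0235
grip_force: 39.6
```

{"name": "apply_moves", "arguments": {"delta_pos": [[0,0,0],[-0.03,-0.018,0],[-0.08,-0.048,0],[-0.13,-0.078,0],[-0.18,-0.108,0],[-0.23,-0.138,0.02],[-0.25,-0.15,0.06],[-0.25,-0.15,0.12]], "dr": [[0,0,0],[0,0,0],[0,0,0],[0,0,0],[0,0,0],[0,0,0],[0,0,0],[0,0,0]], "jaw": [0,0,0,0,0,0,0,0]}}

```text
time: 21.3
tool_pos: [0.4354, 0.2215, 0.2765]
tool_rot: [-3.14, 0.007, 0.545]
contact_force: [0.7, 0.6, -1.4]
opening: 0.0236
grip_force: 39.6
```

Run:
```python
from seg import *
s=telemetry.observe();p=s['tool_pos'];print(p,s['tool_rot'],s['contact_force'],s['opening'],(np.array([.567,-.0193,.31])-p)/.4,(-.071-s['tool_rot'][2])/.5)
S=snap("scene","s8")
for c,a,r in blobs(S,(100,150,120),(125,255,255))[0]:
    if c[1]>130 and 15<a<400: print(c,a)
print(proj("scene",[p+[0,0,.021]]))
```

```text
[0.43539484 0.22149329 0.27651401] [-3.14040338  0.00665798  0.54454514] [ 0.70519144  0.58255203 -1.35270574] 0.02356885781799844 [ 0.32901289 -0.60198322  0.08371498] -1.2310902881604484
[272.8 145.4] 21
[341.4 155.2] 25
[  6.  168.7] 125
[310.5 182.4] 147
[410.5 189. ] 207
[278.8 193.6] 99
[ 28.9 213.5] 75
[440.6 264.5] 299
[[411.60834791 181.61682431]]
```

{"name": "apply_moves", "arguments": {"delta_pos": [[0.01,-0.05,0.08],[0.04,-0.13,0.11],[0.08,-0.2,0.11],[0.12,-0.28,0.11],[0.17,-0.36,0.11],[0.22,-0.44,0.11],[0.27,-0.52,0.11],[0.32,-0.6,0.11]], "dr": [[0,0,-0.1],[0,0,-0.3],[0,0,-0.5],[0,0,-0.7],[0,0,-0.9],[0,0,-1],[0,0,-1],[0,0,-1]], "jaw": [0,0,0,0,0,0,0,0]}}

```text
time: 22.02
tool_pos: [0.5672, -0.0188, 0.3213]
tool_rot: [-3.141, 0.001, 0.044]
contact_force: [0.2, 0.5, -2.3]
opening: 0.0232
grip_force: 39.9
```

Run:
```python
from seg import *
s=telemetry.observe();p=s['tool_pos'];print(p,s['tool_rot'],s['contact_force'],s['opening'],(np.array([.567,-.0193,.144])-p)/.4,(-.071-s['tool_rot'][2])/.5)
```

```text
[ 0.56724689 -0.0188379   0.32129432] [-3.14147901e+00  9.59257786e-04  4.44459091e-02] [ 0.24896437  0.50886341 -2.33831857] 0.023234596997383245 [-0.00061723 -0.00115525 -0.44323581] -0.2308918181341398
```

{"name": "apply_moves", "arguments": {"delta_pos": [[0,0,0],[0,0,-0.09],[0,0,-0.18],[0,0,-0.27],[0,0,-0.35],[0,0,-0.41],[0,0,-0.437],[0,0,-0.442]], "dr": [[0,0,-0.23],[0,0,-0.23],[0,0,-0.23],[0,0,-0.23],[0,0,-0.23],[0,0,-0.23],[0,0,-0.23],[0,0,-0.23]], "jaw": [0,0,0,0,0,0,0,0]}}

```text
time: 22.68
tool_pos: [0.5653, -0.0168, 0.1423]
tool_rot: [-3.141, 0.005, -0.07]
contact_force: [0.4, -0.5, -1.1]
opening: 0.0233
grip_force: 40.0
```

{"name": "apply_moves", "arguments": {"delta_pos": [[0,0,-0.003],[0,0,-0.006],[0,0,-0.009],[0,0,-0.011],[0,0,-0.013],[0,0,-0.015],[0,0,-0.017],[0,0,-0.017]], "dr": [[0,0,0],[0,0,0],[0,0,0],[0,0,0],[0,0,0],[0,0,0],[0,0,0],[0,0,0]], "jaw": [0,0,0,0,0,0,0,0]}}

```text
time: 23.35
tool_pos: [0.569, -0.0171, 0.1415]
tool_rot: [3.141, -0.007, -0.07]
contact_force: [1.6, 2.0, 9.8]
opening: 0.0231
grip_force: 40.0
```

{"name": "apply_moves", "arguments": {"delta_pos": [[0,0,0.003],[0,0,0.003],[0,0,0.003],[0,0,0.003],[0,0,0.1],[0,0,0.2],[0,0,0.3],[0,0,0.37]], "dr": [[0,0,0],[0,0,0],[0,0,0],[0,0,0],[0,0,0],[0,0,0],[0,0,0],[0,0,0]], "jaw": [0.2,0.45,0.5,0.5,0.5,0.5,0.5,0.5]}}

```text
time: 24.02
tool_pos: [0.5671, -0.0172, 0.2901]
tool_rot: [3.141, -0.003, -0.07]
contact_force: [0.9, -0.6, -0.0]
opening: 0.0455
grip_force: 0.0
```

Run:
```python
from seg import *
s=telemetry.observe();p=s['tool_pos'];print(p,s['tool_rot'],(np.array([.4935,.3595,.203])-p)/.4,(.545-s['tool_rot'][2])/.5)
S=snap("scene","s9")
for c,a,r in blobs(S,(100,150,120),(125,255,255))[0]:
    if c[1]>130 and 15<a<400: print(c,a,onz("scene",*c,.155))
```

```text
[ 0.56707412 -0.01719794  0.29008805] [ 3.14111557e+00 -3.07863603e-03 -7.02922080e-02] [-0.18393529  0.94174486 -0.21772012] 1.230584415984257
[272.8 145.4] 21 [ 0.4544166  -0.33031537  0.155     ]
[341.4 155.2] 25 [ 0.32266868 -0.14845993  0.155     ]
[  5.9 168.4] 108 [ 1.18515155 -0.72439191  0.155     ]
[310.5 182.4] 145 [ 0.48051501 -0.08247303  0.155     ]
[278.8 193.7] 100 [ 0.576055  -0.0885782  0.155    ]
[296.6 208.2] 141 [ 0.57309487 -0.00819589  0.155     ]
[ 29.4 214.7] 57 [ 1.13522127 -0.39710913  0.155     ]
[440.6 264.5] 299 [0.44251345 0.33092006 0.155     ]
[ 11.6 385.5] 21 [1.19714306 0.11247472 0.155     ]
```

{"name": "apply_moves", "arguments": {"delta_pos": [[-0.184,0.94,0],[-0.184,0.94,0],[-0.184,0.94,0],[-0.184,0.94,0],[-0.184,0.94,0],[-0.184,0.94,0],[-0.184,0.94,0],[-0.184,0.94,0]], "dr": [[0,0,1],[0,0,1],[0,0,1],[0,0,1],[0,0,1],[0,0,1],[0,0,1],[0,0,1]], "jaw": [0.5,0.5,0.5,0.5,0.5,0.5,0.5,0.5]}}

```text
time: 24.73
tool_pos: [0.5017, 0.3118, 0.286]
tool_rot: [3.141, 0.001, 0.43]
contact_force: [0.7, 0.4, 1.4]
opening: 0.0459
grip_force: 0.0
```

Run:
```python
from seg import *
s=telemetry.observe();p=s['tool_pos'];print(p,s['tool_rot'],(np.array([.4935,.3595,.203])-p)/.4,(.545-s['tool_rot'][2])/.5)
```

```text
[0.50171345 0.31180754 0.28599686] [3.14132506e+00 9.68308824e-04 4.29686103e-01] [-0.02053363  0.11923116 -0.20749214] 0.23062779462459448
```

{"name": "apply_moves", "arguments": {"delta_pos": [[-0.02,0.12,0],[-0.02,0.12,0],[-0.02,0.12,-0.03],[-0.02,0.12,-0.08],[-0.02,0.12,-0.14],[-0.02,0.12,-0.206],[-0.02,0.12,-0.206],[-0.02,0.12,-0.206]], "dr": [[0,0,0.23],[0,0,0.23],[0,0,0.23],[0,0,0.23],[0,0,0.23],[0,0,0.23],[0,0,0.23],[0,0,0.23]], "jaw": [0.5,0.5,0.5,0.5,0.5,0.5,0.5,0.4]}}

```text
time: 25.4
tool_pos: [0.4941, 0.3573, 0.2029]
tool_rot: [3.142, 0.004, 0.544]
contact_force: [-0.4, -0.4, 0.1]
opening: 0.0424
grip_force: 0.0
```

Run:
```python
from seg import *
s=telemetry.observe();p=s['tool_pos'];print(p,s['tool_rot'],(np.array([.4935,.3595,.203])-p)/.4)
```

```text
[0.4940903  0.35733404 0.20292449] [3.14154775 0.0038974  0.54424874] [-0.00147576  0.0054149   0.00018878]
```

{"name": "apply_moves", "arguments": {"delta_pos": [[0,0.002,0],[0,0.002,0],[0,0.002,0],[0,0.002,0],[0,0.002,0],[0,0.002,0],[0,0.002,0.035],[0,0.002,0.065]], "dr": [[0,0,0],[0,0,0],[0,0,0],[0,0,0],[0,0,0],[0,0,0],[0,0,0],[0,0,0]], "jaw": [0.2,0,0,0,0,0,0,0], "force": 40}}

```text
time: 26.07
tool_pos: [0.494, 0.3585, 0.23]
tool_rot: [-3.142, 0.003, 0.545]
contact_force: [0.8, -1.3, -1.9]
opening: 0.0237
grip_force: 39.6
```

Run:
```python
from seg import *
S=cv2.imread("pics/raw_top0.png")[:,:,::-1]
for q in ((192,248),(193,247)): print("jar",onz("top",*q,.09))
s=telemetry.observe();print(s['tool_pos'],s['opening'],s['contact_force'])
```

```text
jar [0.34389962 0.34280751 0.09      ]
jar [0.34689851 0.3397212  0.09      ]
[0.49395874 0.35845847 0.22996433] 0.023700821750348686 [ 0.76817433 -1.29469701 -1.89918815]
```

{"name": "apply_moves", "arguments": {"delta_pos": [[0,0,0],[-0.03,-0.018,0],[-0.08,-0.048,0.005],[-0.13,-0.078,0.005],[-0.14,-0.084,0.05],[-0.14,-0.084,0.1],[-0.14,-0.084,0.17],[-0.14,-0.084,0.24]], "dr": [[0,0,0],[0,0,0],[0,0,0],[0,0,0],[0,0,0],[0,0,0],[0,0,0],[0,0,0]], "jaw": [0,0,0,0,0,0,0,0]}}

```text
time: 26.73
tool_pos: [0.4378, 0.3248, 0.3261]
tool_rot: [3.142, 0.003, 0.545]
contact_force: [0.6, 0.8, -1.2]
opening: 0.0233
grip_force: 39.7
```

Run:
```python
from seg import *
s=telemetry.observe();p=s['tool_pos'];print(p,s['tool_rot'],s['contact_force'],s['opening'],(np.array([.477,-.013,.325])-p)/.4,(-.071-s['tool_rot'][2])/.5)
S=snap("scene","s10")
for c,a,r in blobs(S,(100,150,120),(125,255,255))[0]:
    if c[1]>100 and 90<a<400: print(c,a)
print(proj("scene",[p+[0,0,.021]]))
```

```text
[0.43780912 0.32477499 0.32607708] [3.14158729e+00 2.95684414e-03 5.44817651e-01] [ 0.58393957  0.79603281 -1.22854071] 0.02331282033858382 [ 0.09797719 -0.84443748 -0.00269271] -1.231635302561786
[  6.  168.7] 113
[310.5 182.4] 146
[455.2 191.9] 241
[278.8 193.6] 99
[296.6 208.3] 141
[[456.42371786 184.02394135]]
```

{"name": "apply_moves", "arguments": {"delta_pos": [[0.01,-0.08,0],[0.02,-0.18,0],[0.03,-0.28,0],[0.04,-0.38,0],[0.06,-0.48,0],[0.07,-0.58,0],[0.08,-0.68,0],[0.09,-0.76,0]], "dr": [[0,0,-0.1],[0,0,-0.3],[0,0,-0.5],[0,0,-0.7],[0,0,-0.9],[0,0,-1],[0,0,-1],[0,0,-1]], "jaw": [0,0,0,0,0,0,0,0]}}

```text
time: 27.45
tool_pos: [0.4741, 0.0186, 0.3254]
tool_rot: [3.141, 0.001, 0.044]
contact_force: [1.4, -0.5, -0.5]
opening: 0.0236
grip_force: 39.7
```

Run:
```python
from seg import *
s=telemetry.observe();p=s['tool_pos'];print(p,s['tool_rot'],(np.array([.4773,-.0129,.144])-p)/.4,(-.071-s['tool_rot'][2])/.5,s['opening'])
```

```text
[0.47408526 0.01859555 0.32542139] [3.14101084e+00 1.20993749e-03 4.35303879e-02] [ 0.00803686 -0.07873888 -0.45355348] -0.2290607757705226 0.023570225173308108
```

{"name": "apply_moves", "arguments": {"delta_pos": [[0.008,-0.04,0],[0.008,-0.076,0],[0.008,-0.076,-0.06],[0.008,-0.076,-0.14],[0.008,-0.076,-0.22],[0.008,-0.076,-0.3],[0.008,-0.076,-0.37],[0.008,-0.076,-0.42]], "dr": [[0,0,-0.23],[0,0,-0.23],[0,0,-0.23],[0,0,-0.23],[0,0,-0.23],[0,0,-0.23],[0,0,-0.23],[0,0,-0.23]], "jaw": [0,0,0,0,0,0,0,0]}}

```text
time: 28.12
tool_pos: [0.4759, -0.0089, 0.155]
tool_rot: [-3.141, 0.004, -0.07]
contact_force: [-0.5, 0.6, -2.2]
opening: 0.0233
grip_force: 39.7
```

{"name": "apply_moves", "arguments": {"delta_pos": [[0,0,-0.01],[0,0,-0.02],[0,0,-0.027],[0,0,-0.03],[0,0,-0.032],[0,0,-0.034],[0,0,-0.036],[0,0,-0.036]], "dr": [[0,0,0],[0,0,0],[0,0,0],[0,0,0],[0,0,0],[0,0,0],[0,0,0],[0,0,0]], "jaw": [0,0,0,0,0,0,0,0]}}

```text
time: 28.78
tool_pos: [0.478, -0.0092, 0.1442]
tool_rot: [3.141, -0.001, -0.07]
contact_force: [0.2, -0.2, -2.8]
opening: 0.0234
grip_force: 39.7
```

{"name": "apply_moves", "arguments": {"delta_pos": [[0,0,-0.003],[0,0,-0.006],[0,0,-0.009],[0,0,-0.011],[0,0,-0.013],[0,0,-0.015],[0,0,-0.016],[0,0,-0.016]], "dr": [[0,0,0],[0,0,0],[0,0,0],[0,0,0],[0,0,0],[0,0,0],[0,0,0],[0,0,0]], "jaw": [0,0,0,0,0,0,0,0]}}

```text
time: 29.45
tool_pos: [0.4823, -0.0095, 0.1421]
tool_rot: [3.141, -0.013, -0.07]
contact_force: [0.2, 2.5, 27.5]
opening: 0.0233
grip_force: 39.7
```

{"name": "apply_moves", "arguments": {"delta_pos": [[0,0,0.005],[0,0,0.008],[0,0,0.008],[0,0,0.008],[0,0,0.008],[0,0,0.12],[0,0,0.24],[0,0,0.38]], "dr": [[0,0,0],[0,0,0],[0,0,0],[0,0,0],[0,0,0],[0,0,0],[0,0,0],[0,0,0]], "jaw": [0,0.2,0.45,0.5,0.5,0.5,0.5,0.5]}}

```text
time: 30.12
tool_pos: [0.477, -0.0091, 0.2665]
tool_rot: [-3.141, 0.003, -0.07]
contact_force: [2.0, 0.3, 0.6]
opening: 0.046
grip_force: 0.0
```

{"name": "apply_moves", "arguments": {"delta_pos": [[-0.1,0.3,0.1],[-0.1,0.5,0.1],[-0.1,0.5,0.1],[-0.1,0.5,0.1],[-0.1,0.5,0.1],[-0.1,0.5,0.1],[-0.1,0.5,0.1]], "dr": [[0,0,0],[0,0,0],[0,0,0],[0,0,0],[0,0,0],[0,0,0],[0,0,0]], "jaw": [0.5,0.6,0.75,0.75,0.75,0.75,0.75]}}

```text
time: 30.7
tool_pos: [0.4372, 0.1926, 0.3055]
tool_rot: [3.141, 0.0, -0.066]
contact_force: [-0.0, 0.1, -0.6]
opening: 0.0684
grip_force: 0.0
```

Run:
```python
from seg import *
np.set_printoptions(precision=4,suppress=True)
T=snap("top","t11",(280,110,440,250),5); S=snap("scene","s11",(180,120,380,270),4)
s=telemetry.observe();print(s['tool_pos'],s['tool_rot'])
for n,im in(("top",T),("scene",S)):
    for nm,lo,hi in(("blue",(100,150,120),(125,255,255)),("yellow",(22,180,120),(32,255,255)),("orange",(8,200,150),(20,255,255)),("green",(65,80,50),(90,255,255))):
        for c,a,r in blobs(im,lo,hi)[0]:
            if a<2000 and 130<c[1]<300 and 200<c[0]<480: print(n,nm,c,a,np.round(cv2.boxPoints(r),1).tolist() if nm!="blue" else onz(n,*c,.163))
```

```text
[0.4378 0.1902 0.3051] [ 3.1405  0.001  -0.07  ]
top blue [305.7 169.8] 64 [ 0.5676 -0.0159  0.163 ]
top blue [337.2 169.9] 60 [ 0.5651 -0.1093  0.163 ]
top blue [301. 199.] 53 [ 0.4811 -0.0002  0.163 ]
top blue [333.8 200.9] 58 [ 0.4731 -0.0967  0.163 ]
top blue [398.3 213.1] 23 [ 0.4325 -0.2852  0.163 ]
top blue [463.7 237. ] 48 [ 0.358  -0.4736  0.163 ]
top blue [398.2 287.3] 52 [ 0.2176 -0.2763  0.163 ]
top yellow [404.3 152.5] 149 [[389.0, 150.0], [390.6000061035156, 145.1999969482422], [419.29998779296875, 155.10000610351562], [417.70001220703125, 159.89999389648438]]
top orange [394.4 203.7] 127 [[385.6000061035156, 202.0], [398.70001220703125, 196.6999969482422], [402.6000061035156, 206.39999389648438], [389.3999938964844, 211.60000610351562]]
top orange [462.5 251. ] 328 [[452.0, 244.0], [473.0, 244.0], [473.0, 258.0], [452.0, 258.0]]
top orange [402.3 273.4] 282 [[389.5, 277.5], [394.29998779296875, 263.1000061035156], [414.1000061035156, 269.70001220703125], [409.29998779296875, 284.1000061035156]]
top green [395.8 221.9] 1650 [[375.20001220703125, 247.0], [378.0, 192.5], 
[... 671 characters left out ...]
99389648438]]
scene orange [330.3 162.2] 237 [[321.5, 154.3000030517578], [335.29998779296875, 151.5], [339.0, 170.1999969482422], [325.20001220703125, 173.0]]
scene orange [276.4 182.2] 34 [[271.0, 180.0], [284.0, 180.0], [284.0, 184.0], [271.0, 184.0]]
scene green [295.9 188.1] 315 [[280.29998779296875, 196.6999969482422], [305.20001220703125, 168.60000610351562], [315.5, 177.8000030517578], [290.6000061035156, 205.8000030517578]]
scene green [266.2 189.2] 158 [[257.29998779296875, 182.1999969482422], [270.0, 179.0], [275.3999938964844, 200.39999389648438], [262.6000061035156, 203.60000610351562]]
scene green [318.  184.7] 58 [[315.0, 180.0], [322.0, 180.0], [322.0, 189.0], [315.0, 189.0]]
```

View pics/t11.png

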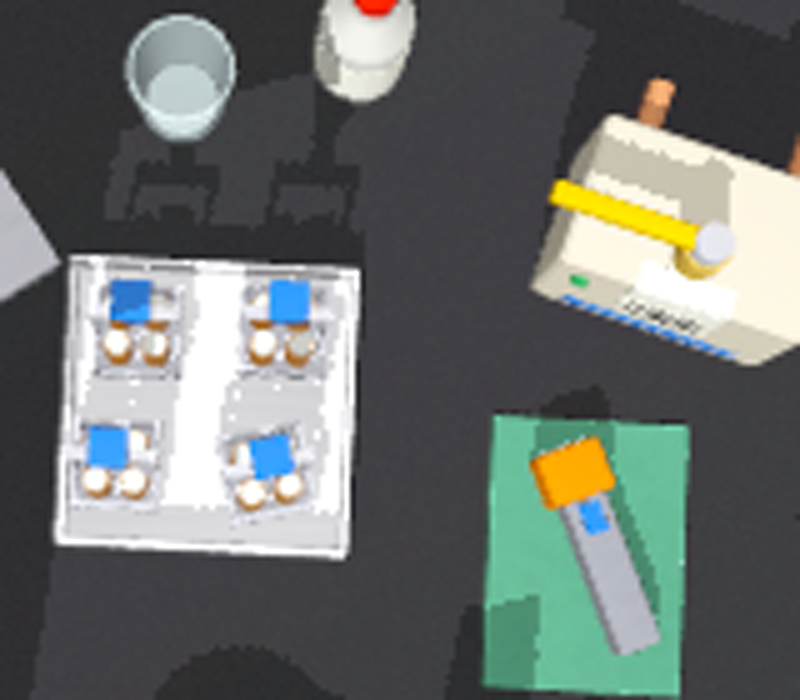

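All four are in the tray and the valve lies along the unit's +y. The near-left basket (crop 108,447) sits about 9 mm towards the wall, so I'll check from the other view that it is upright.

View pics/s11.png

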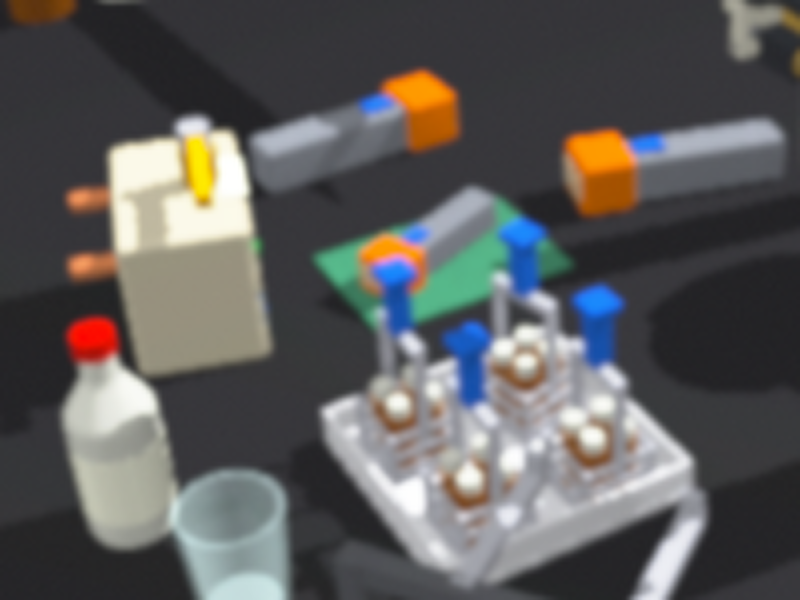

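Run:
```python
from seg import *
np.set_printoptions(precision=4,suppress=True)
for a,b in(((310.5,182.4),(333.8,200.9)),((278.8,193.6),(337.2,169.9)),((329,199.2),(301,199)),((296.7,208.4),(305.7,169.8))): print(two(a,b))
p,q=[onz("top",*x,.167) for x in((418.5,157.5),(389.8,147.6))]; d=q-p; print("valve",np.arctan2(d[1],d[0]),p,q)
c1=lambda x,y:((x+.5)/5-.5+280,(y+.5)/5-.5+110)
# unit top & tail
print("back-left top",onz("top",*c1(610,117),.12))
for q in((640,267),(738,292),(725,325),(622,303)): print("tail",onz("top",*c1(*q),.12))
for q in((533,290),): print("front-left?",onz("top",*c1(*q),.12),onz("top",*c1(*q),0))
print("front bottom",onz("top",*c1(752,365),0),onz("top",*c1(533,290),0))
print("scanner head",[onz("top",*c1(*q),.04) for q in((531,466),(598,437),(615,478),(548,510))])
print("scanner tail",[onz("top",*c1(*q),.036) for q in((618,656),(661,637))], "body near head",[onz("top",*c1(*q),.036) for q in((562,510),(606,493))])
```

```text
(array([ 0.4733, -0.0963,  0.145 ]), np.float64(0.003221377484517248))
(array([ 0.5672, -0.1093,  0.1402]), np.float64(0.0035281100178823272))
(array([0.4818, 0.001 , 0.1477]), np.float64(0.0016726059937837254))
(array([ 0.5694, -0.0151,  0.1486]), np.float64(0.0011970165151001105))
valve 1.2083088576281809 [ 0.5957 -0.3509  0.167 ] [ 0.6274 -0.267   0.167 ]
back-left top [ 0.6821 -0.3132  0.12  ]
tail [ 0.588  -0.3278  0.12  ]
tail [ 0.571  -0.3873  0.12  ]
tail [ 0.5508 -0.3784  0.12  ]
tail [ 0.5659 -0.3159  0.12  ]
front-left? [ 0.5753 -0.2616  0.12  ] [ 0.5946 -0.2808  0.    ]
front bottom [ 0.5404 -0.4253  0.    ] [ 0.5946 -0.2808  0.    ]
scanner head [array([ 0.4732, -0.2688,  0.04  ]), array([ 0.491 , -0.3129,  0.04  ]), array([ 0.4641, -0.3228,  0.04  ]), array([ 0.4445, -0.2787,  0.04  ])]
scanner tail [array([ 0.3495, -0.3208,  0.036 ]), array([ 0.361, -0.349,  0.036])] body near head [array([ 0.4445, -0.2884,  0.036 ]), array([ 0.4548, -0.3174,  0.036 ])]
```

All four baskets stand at the same height and the valve reads 1.208 rad against the 1.218 closed direction. The scanner has not moved. On to it.

{"name": "apply_moves", "arguments": {"delta_pos": [[-0.01,-0.9,0],[-0.01,-0.9,0],[-0.01,-0.9,0],[-0.01,-0.9,0],[-0.01,-0.9,0],[-0.01,-0.9,0],[-0.01,-0.9,0],[-0.01,-0.9,0]], "dr": [[0,0,0.804],[0,0,0.804],[0,0,0.804],[0,0,0.804],[0,0,0.804],[0,0,0.804],[0,0,0.804],[0,0,0.804]], "jaw": [0.75,0.75,0.75,0.75,0.75,0.75,0.75,0.75]}}

```text
time: 31.47
tool_pos: [0.4331, -0.1274, 0.3053]
tool_rot: [-3.142, 0.001, 0.328]
contact_force: [1.3, 0.7, -0.4]
opening: 0.0684
grip_force: 0.0
```

Run:
```python
from seg import *
s=telemetry.observe();p=s['tool_pos'];print(p,s['tool_rot'],(np.array([.4187,-.3129,.12])-p)/.4,(.332-s['tool_rot'][2])/.5)
S=snap("scene","s12")
for c,a,r in blobs(S,(8,200,150),(20,255,255))[0]: print(c,a)
```

```text
[ 0.43307964 -0.12743834  0.30534455] [-3.14150914e+00  6.06127093e-04  3.28496395e-01] [-0.0359491  -0.46365416 -0.46336139] 0.007007210322139357
[102.  142.4] 686
[286.3 146.3] 207
[330.3 162.2] 237
[276.6 182.2] 35
```

{"name": "apply_moves", "arguments": {"delta_pos": [[-0.036,-0.4636,0],[-0.036,-0.4636,0],[-0.036,-0.4636,0],[-0.036,-0.4636,0],[-0.036,-0.4636,-0.1],[-0.036,-0.4636,-0.46],[-0.036,-0.4636,-0.46],[-0.036,-0.4636,-0.46]], "dr": [[0,0,0.007],[0,0,0.007],[0,0,0.007],[0,0,0.007],[0,0,0.007],[0,0,0.007],[0,0,0.007],[0,0,0.007]], "jaw": [0.75,0.75,0.75,0.75,0.75,0.75,0.75,0.75]}}

```text
time: 32.18
tool_pos: [0.4182, -0.3106, 0.1411]
tool_rot: [-3.142, 0.0, 0.331]
contact_force: [0.6, -0.6, -0.8]
opening: 0.0689
grip_force: 0.0
```

Run:
```python
from seg import *
s=telemetry.observe();p=s['tool_pos'];print(p,s['tool_rot'],(np.array([.4187,-.3129,.01])-p)/.4,(.332-s['tool_rot'][2])/.5)
S=snap("scene","s13",(230,130,350,220),6.5)
for c,a,r in blobs(S,(8,200,150),(20,255,255))[0]: print(c,a)
```

```text
[ 0.41818717 -0.31057535  0.14105534] [-3.14152727e+00  3.80733375e-04  3.31062580e-01] [ 0.00128208 -0.00581162 -0.32763835] 0.0018748395916426963
[488.8  96.4] 50
[102.  142.4] 686
[285.8 146.4] 176
[330.3 162.2] 237
[276.6 182.2] 35
```

{"name": "apply_moves", "arguments": {"delta_pos": [[0.001,-0.003,-0.08],[0.001,-0.003,-0.16],[0.001,-0.003,-0.22],[0.001,-0.003,-0.27],[0.001,-0.003,-0.3],[0.001,-0.003,-0.315],[0.001,-0.003,-0.315],[0.001,-0.003,-0.315]], "dr": [[0,0,0],[0,0,0],[0,0,0],[0,0,0],[0,0,0],[0,0,0],[0,0,0],[0,0,0]], "jaw": [0.75,0.75,0.75,0.75,0.75,0.75,0.75,0.75]}}

```text
time: 32.9
tool_pos: [0.4205, -0.3111, 0.018]
tool_rot: [3.141, -0.0, 0.334]
contact_force: [0.6, 0.1, 0.8]
opening: 0.0686
grip_force: 0.0
```

Run:
```python
from seg import *
s=telemetry.observe();p=s['tool_pos'];print(p,s['tool_rot'],s['contact_force'],(np.array([.4187,-.3129,.01])-p)/.4)
```

```text
[ 0.42050921 -0.31105136  0.01798074] [ 3.14078424e+00 -2.56271355e-04  3.34274219e-01] [0.63713269 0.06334466 0.83909311] [-0.00452303 -0.0046216  -0.01995185]
```

{"name": "apply_moves", "arguments": {"delta_pos": [[-0.003,-0.002,-0.008],[-0.003,-0.002,-0.015],[-0.003,-0.002,-0.015],[-0.003,-0.002,-0.015],[-0.003,-0.002,-0.015],[-0.003,-0.002,-0.015],[-0.003,-0.002,-0.015],[-0.003,-0.002,-0.015]], "dr": [[0,0,0],[0,0,0],[0,0,0],[0,0,0],[0,0,0],[0,0,0],[0,0,0],[0,0,0]], "jaw": [0.75,0.5,0.3,0.25,0.2,0.2,0.2,0.2], "force": 30}}

```text
time: 33.57
tool_pos: [0.4195, -0.3111, 0.0113]
tool_rot: [3.141, -0.0, 0.335]
contact_force: [0.1, -0.6, -0.5]
opening: 0.0297
grip_force: 30.0
```

{"name": "apply_moves", "arguments": {"delta_pos": [[0,0,0],[0,0,0],[0,0,0],[0,0,0]], "dr": [[0,0,0],[0,0,0],[0,0,0],[0,0,0]], "jaw": [0.2,0.2,0.2,0.2]}}

```text
time: 33.9
tool_pos: [0.4195, -0.3112, 0.0113]
tool_rot: [3.141, -0.0, 0.335]
contact_force: [0.3, -1.5, 1.8]
opening: 0.0299
grip_force: 30.0
```

Run:
```python
from seg import *
s=telemetry.observe();p=s['tool_pos'];print(p,s['tool_rot'],s['contact_force'],s['opening'],s['grip_force'])
```

```text
[ 0.41954154 -0.31117996  0.01131809] [ 3.14085554e+00 -3.22833980e-04  3.35292961e-01] [ 0.30623791 -1.48828771  1.83952551] 0.029883512937125323 29.988730251789093
```

{"name": "apply_moves", "arguments": {"delta_pos": [[0,0,0.06],[0,0,0.12],[-0.01,0.01,0.12],[-0.02,0.02,0.12],[-0.03,0.03,0.12],[-0.04,0.04,0.12],[-0.04,0.048,0.12],[-0.04,0.048,0.12]], "dr": [[0,0,0],[0,0,0],[0,0,-0.2],[0,0,-0.4],[0,0,-0.6],[0,0,-0.8],[0,0,-1],[0,0,-1]], "jaw": [0.2,0.2,0.2,0.2,0.2,0.2,0.2,0.2]}}

```text
time: 34.57
tool_pos: [0.4026, -0.2908, 0.0587]
tool_rot: [-3.14, 0.002, -0.168]
contact_force: [0.6, 0.4, -1.8]
opening: 0.0297
grip_force: 30.0
```

{"name": "apply_moves", "arguments": {"delta_pos": [[0,0,0],[0,0,0],[0,0,0],[0,0,0],[0,0,0],[0,0,0]], "dr": [[0,0,-0.2],[0,0,-0.38],[0,0,-0.38],[0,0,-0.38],[0,0,-0.38],[0,0,-0.38]], "jaw": [0.2,0.2,0.2,0.2,0.2,0.2]}}

```text
time: 35.07
tool_pos: [0.4032, -0.2918, 0.059]
tool_rot: [-3.142, 0.0, -0.352]
contact_force: [-0.6, -0.0, -1.2]
opening: 0.0296
grip_force: 30.0
```

Run:
```python
from seg import *
s=telemetry.observe();p=s['tool_pos'];print(p,s['tool_rot'],s['contact_force'],s['opening'],(np.array([.4036,-.2919,.0593])-p)/.4)
S=snap("scene","s14",(190,110,350,230),5)
for c,a,r in blobs(S,(8,200,150),(20,255,255))[0]: print(c,a,np.round(cv2.boxPoints(r),1).tolist())
# expected head corners in scene: window face at TCP+.07 x
R=np.array([[np.cos(-.355),-np.sin(-.355),0],[np.sin(-.355),np.cos(-.355),0],[0,0,1]])
z0=-.0073
for l in((.069,.022,.036),(.069,-.022,.036),(.033,.022,.036),(.033,-.022,.036),(.069,.022,0),(.033,.022,0)): print(l,proj("scene",[p+R@(np.array(l)+[0,0,z0])]))
```

```text
[ 0.40324155 -0.29176311  0.05902849] [-3.14156457e+00  2.83615501e-04 -3.52095312e-01] [-0.57781214 -0.04494799 -1.22887657] 0.02959254236004911 [ 0.00089613 -0.00034222  0.00067878]
[488.8  96.5] 51 [[484.29998779296875, 112.80000305175781], [491.70001220703125, 78.69999694824219], [493.29998779296875, 79.0999984741211], [485.8999938964844, 113.19999694824219]]
[102.  142.4] 686 [[83.0999984741211, 136.39999389648438], [115.0999984741211, 127.30000305175781], [121.0999984741211, 148.3000030517578], [89.0999984741211, 157.39999389648438]]
[330.3 162.1] 235 [[321.3999938964844, 154.3000030517578], [335.20001220703125, 151.39999389648438], [339.1000061035156, 169.89999389648438], [325.3999938964844, 172.8000030517578]]
[279.5 170.4] 131 [[273.6000061035156, 164.39999389648438], [283.29998779296875, 162.8000030517578], [285.6000061035156, 176.60000610351562], [275.8999938964844, 178.1999969482422]]
(0.069, 0.022, 0.036) [[274.41538347 170.3524095 ]]
(0.069, -0.022, 0.036) [[272.09958144 163.58949309]]
(0.033, 0.022, 0.036) [[285.57757542 168.58716501]]
(0.033, -0.022, 0.036) [[282.96644001 161.90901386]]
(0.069, 0.022, 0) [[275.37067384 179.90183137]]
(0.033, 0.022, 0) [[286.35003307 178.11236881]]
```

View pics/s14.png

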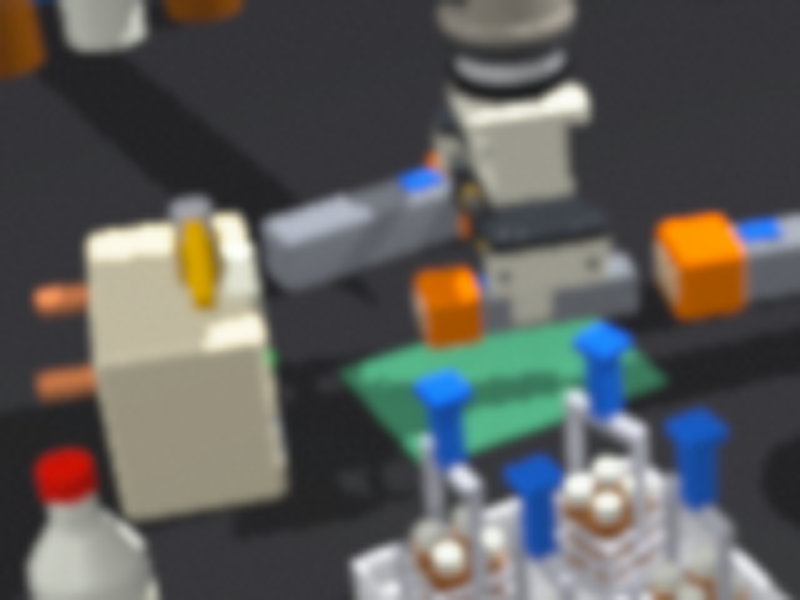

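The scanner head (crop 448,305) faces the unit's front, level, and its corners agree with the prediction to about 1 px. Holding.

{"name": "apply_moves", "arguments": {"delta_pos": [[0,0,0],[0,0,0],[0,0,0],[0,0,0],[0,0,0],[0,0,0],[0,0,0],[0,0,0]], "dr": [[0,0,0],[0,0,0],[0,0,0],[0,0,0],[0,0,0],[0,0,0],[0,0,0],[0,0,0]], "jaw": [0.2,0.2,0.2,0.2,0.2,0.2,0.2,0.2]}}

```text
time: 35.78
tool_pos: [0.4033, -0.2918, 0.0591]
tool_rot: [3.142, 0.0, -0.355]
contact_force: [0.5, -0.0, -1.8]
opening: 0.0298
grip_force: 30.0
```

{"name": "apply_moves", "arguments": {"delta_pos": [[0,0,0],[0,0,0],[0,0,0],[0,0,0],[0,0,0],[0,0,0],[0,0,0],[0,0,0]], "dr": [[0,0,0],[0,0,0],[0,0,0],[0,0,0],[0,0,0],[0,0,0],[0,0,0],[0,0,0]], "jaw": [0.2,0.2,0.2,0.2,0.2,0.2,0.2,0.2]}}

```text
time: 36.45
tool_pos: [0.4033, -0.2918, 0.0591]
tool_rot: [3.141, 0.0, -0.355]
contact_force: [0.1, -0.2, -2.6]
opening: 0.0296
grip_force: 30.0
```

{"name": "apply_moves", "arguments": {"delta_pos": [[0,0,0],[0,0,0],[0,0,0],[0,0,0],[0,0,0],[0,0,0],[0,0,0],[0,0,0]], "dr": [[0,0,0],[0,0,0],[0,0,0],[0,0,0],[0,0,0],[0,0,0],[0,0,0],[0,0,0]], "jaw": [0.2,0.2,0.2,0.2,0.2,0.2,0.2,0.2]}}

```text
time: 37.12
tool_pos: [0.4033, -0.2917, 0.0591]
tool_rot: [3.142, 0.0, -0.355]
contact_force: [-0.6, 0.8, -2.3]
opening: 0.0298
grip_force: 30.0
```

{"name": "apply_moves", "arguments": {"delta_pos": [[0,0,0],[0,0,0],[0,0,0],[0,0,0],[0,0,0],[0,0,0],[0,0,0],[0,0,0]], "dr": [[0,0,0],[0,0,0],[0,0,0],[0,0,0],[0,0,0],[0,0,0],[0,0,0],[0,0,0]], "jaw": [0.2,0.2,0.2,0.2,0.2,0.2,0.2,0.2]}}

```text
time: 37.78
tool_pos: [0.4033, -0.2918, 0.0591]
tool_rot: [3.142, 0.0, -0.355]
contact_force: [0.3, -0.1, -1.9]
opening: 0.0297
grip_force: 30.0
```

{"name": "apply_moves", "arguments": {"delta_pos": [[0.01,-0.015,0],[0.02,-0.03,0],[0.034,-0.043,0],[0.034,-0.043,-0.03],[0.034,-0.043,-0.06],[0.034,-0.043,-0.09],[0.034,-0.043,-0.108],[0.034,-0.043,-0.112]], "dr": [[0,0,0.2],[0,0,0.4],[0,0,0.57],[0,0,0.57],[0,0,0.57],[0,0,0.57],[0,0,0.57],[0,0,0.57]], "jaw": [0.2,0.2,0.2,0.2,0.2,0.2,0.2,0.2]}}

```text
time: 38.45
tool_pos: [0.4163, -0.3084, 0.0131]
tool_rot: [-3.14, 0.002, -0.07]
contact_force: [-0.6, 0.5, -0.9]
opening: 0.0301
grip_force: 30.0
```

{"name": "apply_moves", "arguments": {"delta_pos": [[0,0,-0.002],[0,0,-0.004],[0,0,-0.006],[0,0,-0.008],[0,0,-0.009],[0,0,-0.009]], "dr": [[0,0,0],[0,0,0],[0,0,0],[0,0,0],[0,0,0],[0,0,0]], "jaw": [0.2,0.2,0.2,0.2,0.2,0.2]}}

```text
time: 38.95
tool_pos: [0.4171, -0.3092, 0.0113]
tool_rot: [3.141, -0.001, -0.07]
contact_force: [-1.0, 0.1, 2.0]
opening: 0.0296
grip_force: 30.0
```

Touched down. Release and rise.

{"name": "apply_moves", "arguments": {"delta_pos": [[0,0,0],[0,0,0],[0,0,0],[0,0,0],[0,0,0],[0,0,0.1],[0,0,0.2],[0,0,0.3]], "dr": [[0,0,0],[0,0,0],[0,0,0],[0,0,0],[0,0,0],[0,0,0],[0,0,0],[0,0,0]], "jaw": [0.4,0.6,0.75,0.75,0.75,0.75,0.75,0.75]}}

```text
time: 39.62
tool_pos: [0.4164, -0.3085, 0.1315]
tool_rot: [-3.14, 0.002, -0.07]
contact_force: [0.9, -0.7, -0.0]
opening: 0.0687
grip_force: 0.0
```

{"name": "apply_moves", "arguments": {"delta_pos": [[0,0,0.3],[0,0,0.42],[0,0.2,0.42],[0,0.9,0.42],[0,0.9,0.42],[0,0.9,0.42],[0,0.9,0.42],[0,0.9,0.42]], "dr": [[0,0,0],[0,0,0],[0,0,0],[0,0,0],[0,0,0],[0,0,0],[0,0,0],[0,0,0]], "jaw": [0.75,0.75,0.75,0.75,0.75,0.75,0.75,0.75]}}

```text
time: 40.28
tool_pos: [0.4163, -0.073, 0.2785]
tool_rot: [3.141, -0.0, -0.07]
contact_force: [1.2, -0.3, 0.4]
opening: 0.0688
grip_force: 0.0
```

{"name": "apply_moves", "arguments": {"delta_pos": [[0,0.4,0],[0,0.6,0],[0,0.6,0],[0,0.6,0],[0,0.6,0],[0,0.6,0],[0,0.6,0],[0,0.6,0]], "dr": [[0,0,0],[0,0,0],[0,0,0],[0,0,0],[0,0,0],[0,0,0],[0,0,0],[0,0,0]], "jaw": [0.75,0.75,0.75,0.75,0.75,0.75,0.75,0.75]}}

```text
time: 40.95
tool_pos: [0.4164, 0.1666, 0.2779]
tool_rot: [3.141, 0.0, -0.066]
contact_force: [0.2, 0.2, 0.7]
opening: 0.0686
grip_force: 0.0
```

Run:
```python
from seg import *
np.set_printoptions(precision=4,suppress=True)
T=snap("top","t15"); S=snap("scene","s15")
s=telemetry.observe();print(s['time'],s['tool_pos'],s['contact_force'])
for n,im in(("top",T),("scene",S)):
    for nm,lo,hi in(("blue",(100,150,120),(125,255,255)),("yellow",(22,180,120),(32,255,255)),("orange",(8,200,150),(20,255,255))):
        for c,a,r in blobs(im,lo,hi)[0]:
            if a<2000 and 130<c[1]<300 and 200<c[0]<480: print(n,nm,c,a,np.round(cv2.boxPoints(r),1).tolist() if nm!="blue" else "")
print(proj("top",[[.4515+.018,-.3115,.04]]),proj("scene",[[.47,-.3115,.022]]))
```

```text
41.05 [0.4168 0.1647 0.2779] [0.3038 0.42   0.759 ]
top blue [305.6 169.7] 62 
top blue [337.2 169.9] 60 
top blue [301. 199.] 53 
top blue [333.9 200.9] 59 
top blue [399.1 213.6] 23 
top blue [463.8 236.9] 49 
top blue [398.2 287.3] 52 
top yellow [404.4 152.5] 150 [[389.0, 150.0], [390.6000061035156, 145.1999969482422], [419.29998779296875, 155.10000610351562], [417.70001220703125, 159.89999389648438]]
top orange [398.5 204.1] 151 [[392.0, 199.0], [405.0, 199.0], [405.0, 209.0], [392.0, 209.0]]
top orange [462.5 251. ] 328 [[452.0, 244.0], [473.0, 244.0], [473.0, 258.0], [452.0, 258.0]]
top orange [402.2 273.8] 303 [[389.70001220703125, 277.8999938964844], [394.20001220703125, 263.3999938964844], [414.0, 269.6000061035156], [409.5, 284.1000061035156]]
scene blue [272.8 145.4] 21 
scene blue [341.4 155.2] 25 
scene blue [310.5 182.4] 146 
scene blue [279.1 193.3] 108 
scene blue [329.  199.3] 163 
scene blue [296.6 208.8] 129 
scene yellow [229.4 162.1] 79 [[226.0, 155.0], [232.0, 155.0], [232.0, 170.0], [226.0, 170.0]]
scene orange [286.3 146.3] 207 [[275.79998779296875, 140.60000610351562], [289.0, 134.39999389648438], [296.8999938964844, 151.3000030517578], [283.70001220703125, 157.39999389648438]]
scene orange [330.3 162.2] 237 [[321.5, 154.3000030517578], [335.29998779296875, 151.5], [339.0, 170.1999969482422], [325.20001220703125, 173.0]]
scene orange [274.1 180.3] 65 [[268.20001220703125, 178.39999389648438], [278.3999938964844, 175.5], [280.29998779296875, 181.89999389648438], [270.1000061035156, 184.8000030517578]]
[[399.0386 203.6255]] [[275.0824 184.7704]]
```

The scanner head is within 1 px of where it should lie flat on the mat, and the baskets and valve are unchanged. Handing in.

```bash
python3 -c "
from cell import job
print(job.hand_in())"
```

```text
the job is handed in; nothing more can be done
None
```

The job is handed in at 41 s (verdict not shown): the valve is closed, all four baskets stand upright in the tray, and the scanner was held on the label for over two seconds and laid flat back on the mat; one basket sits turned about 0.25 rad and one about 9 mm off its spot.

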